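Close a figure mould and tighten its two screws with the key

ROBOT

A 7-joint arm with a two-finger parallel gripper is mounted at the origin on the work surface. World frame = base frame: x ahead of the robot, y to its left, z up, the work surface at z = 0. Lengths are in m, angles in degrees, forces in N, time in s.
With the tool pointing down it reaches from about 0.425 to 0.875 m from the base axis. Payload 4.7 kg.
Tool frame: the origin (TCP) lies at the very end of the fingers, on their centre line; the grasp point (between the pads) lies 19 mm behind it; z points along the fingers, x is the direction in which the jaws open and shut, and the axes are right-handed (so a half turn about z gives the same grasp; the last joint's range is limited). The gripper opens to 87 mm and grips with 3 to 60 N. Pads are 19 mm wide; open, the fingers measure 117 mm over their backs; the gripper's body (75 mm by 190 mm) begins 51 mm behind the grasp point.
Start: joints at [-74.765, 18.392, -4.016, 83.108, 1.295, 78.541, -3.26], TCP at [0.162, 0.63, 0.223] pointing down, gripper open.
Joint ranges: [-163.93, 163.93], [-17.29, 119.83], [-79.2, 71.16], [3.27, 140.29], [-89.18, 269.18], [5.43, 117.66], [-154.24, 154.24]. Speed limits (degrees/s): [147.25, 147.25, 180, 180, 180, 180, 180].

INTERFACE

Orientations are given as [roll, pitch, yaw] about the fixed x, y, z axes, in that order (R = Rz(yaw) Ry(pitch) Rx(roll)).
In Python, from cell import get_obs, viewer, env gives the robot as it stands.
- The arm moves only by the tool jog_arm, never from a script. Its argument "moves" is a list of rows, each a list of 7 numbers: the finger opening in cm, from 0 to 8.7, then the shift along the tool's x, y, z in cm, then the turn, a rotation vector about the tool's x, y, z in rad. In form: [[hand, x, y, z, rx, ry, rz], ...]. A call has 1 to 12 rows; each row is the pose to reach, as a shift and turn from the pose measured when the call began, along the tool's axes at that moment; what a row does not reach only later rows make up. A row lasts 1/12 s, in which the tool goes at most 41.7 mm and 7.16 degrees, less where a joint would pass 70% of its speed; a pose out of reach is approached as far as the arm can. A call with a gripper value outside its range is refused whole. The fingers move at their own pace and stop on an object; "squeeze" is the grip in N (left out, the last holds). Time passes only in rows, so rows that repeat a pose let the fingers close. It gives the time, the measured TCP pose, the force and the opening at its end, in the units of the state.
- get_obs(): the state, without advancing time (a new reading comes with each control period).
- viewer.read_camera(name): name is "scene" or "top"; returns the picture (420x560x3 uint8, red, green, blue); there is no depth.
- viewer.camera_params(name): a dict with "fx", "fy", "cx", "cy" (pixels), "k1" (the pictures are not rectified: a ray, as slopes to the right and down, at radius r is drawn at 1 + k1 r^2 times it, then the intrinsics apply), "extrinsics" (4x4, takes a point from camera to world coordinates). Camera axes: x right, y up, looking along -z (the intrinsics and any distortion apply to the point x, -y, -z); pixel columns grow to the right and rows downward; lengths in m; the calibration is good to about 2 mm. A picture is of the moment at which its call begins. camera_params takes no time and is no camera call.
- env.sign_off(): hands the job in, once; it reports no verdict.
The state is a dict: "time_s": time; "qpos": joint angles; "joint_velocities": joint speeds; "effort": joint torques, N m; "tool_pos": TCP position; "tool_rot": TCP orientation; "force": force on the tool from outside, world axes, zero at the start; "wrist_torque": the same for the moment, N m; "grip_width": finger opening in m.
Only numpy, scipy, OpenCV 4.12 (cv2) and the standard library are available. Lean on these libraries where they do the work, as an engineer would, in place of code of your own. Each camera call takes 0.05 s, during which the arm holds its last target. There are 200 camera calls.

TASK

Close the hinged metal mould fully, so its two halves meet edge to edge, then use the T-handled key to tighten both of its bar-headed screws clockwise until they stop. Finally stand the key upright on the cork mat again, and leave the tub, the jar and the spatula where they are.

Things in the scene. Friction and masses are not known exactly. Their poses are not given: they have to be found in the camera images.
- mould: fixed lower half of a two-part aluminium figure mould, 140 (x) x 110 (y) x 28 mm, on a plywood board 180 x 150 x 8 mm. Origin: centre of the board's underside, on the table; x runs along the hinge, z up, +y towards the hinge side. The halves meet 36 mm above the table; shut, the lid's top is at 58 mm
- mould_hinge (a point): middle of the lid's hinge line, 55 mm along the mould's +y and 36 mm above the table; axes as the mould
- lid (a joint): angle of the upper half, rad: 0 shut, 1.57 upright, up to 2.2 leaning to the mould's +y. Lid 140 x 110 x 22 mm, 0.22 kg, reaching 110 mm from the hinge. Stiff hinge (0.32 N m friction): stays at any angle; must be pushed all the way, 3 to 5 N at 90 mm from the hinge. Outer face flat but for two screws 96 mm apart; push in the middle between them
- lid_edge (a point): middle of the lid's free edge on its outer (upper when shut) face, 110 mm from the hinge line and 22 mm from the parting face. Axes as the mould when shut, turning with the lid
- screw_near (a joint): captive brass screw in the lid, 48 mm to -x of its middle (nearer the robot), 86 mm from the hinge. Rad: 0 loose, grows as it turns clockwise seen from above (lid shut), stop at 1.3 (tight): its bar then lies parallel to the lid's free edge (mould x); at value v the bar is 1.3 - v rad anticlockwise of that. Starts at 0 to 0.4. Friction 0.06 N m; it stays where left and does not rise or sink
- screw_near_head (a point): point on the axis of the near screw, at the top of its round flange (28 mm across, 3 mm thick, lying on the lid's outer face). Above it stands a bar 24 mm long, 5 mm thick, 10 mm tall, with a rounded top. x: along the bar, z: out of the lid (up when shut). Turns with the screw and lid
- screw_far (a joint): captive brass screw in the lid, 48 mm to +x of its middle (farther away), 86 mm from the hinge. Rad: 0 loose, grows as it turns clockwise seen from above (lid shut), stop at 1.3 (tight): its bar then lies parallel to the lid's free edge (mould x); at value v the bar is 1.3 - v rad anticlockwise of that. Starts at 0 to 0.4. Friction 0.06 N m; it stays where left and does not rise or sink
- screw_far_head (a point): point on the axis of the far screw, at the top of its round flange (28 mm across, 3 mm thick, lying on the lid's outer face). Above it stands a bar 24 mm long, 5 mm thick, 10 mm tall, with a rounded top. x: along the bar, z: out of the lid (up when shut). Turns with the screw and lid
- key: steel key, 66 mm tall, about 0.13 kg, upright on the mat. Origin: centre of underside, z up, x along the T. Foot 40 (x) x 30 (y) x 24 mm, with a pocket below, 28 (x) x 9 (y) x 14 deep, to fit over a screw's bar with 2 mm play a side (0.17 rad of free turn each way) till the foot meets the flange. On top a white T-bar 46 (x) x 12 (y) x 26 mm, its middle 53 mm up: grip its 12 mm
- mat: fixed cork mat 160 x 160 x 4 mm on the table; origin at the centre of its underside, x and y along its edges
- tub: bystander: white lidded tub, 80 mm across, 60 mm tall, origin under its centre
- jar: bystander: small glass jar with white cap, 44 mm across, 45 mm tall, origin under its centre
- spatula: bystander: spatula 200 mm long lying on the table, origin under its middle
Not all that is in view belongs to the job. Leave any blue or purple look-alike of the key alone. Several things have the shape of the mould; the one meant has the colours described above.

How it is judged:
By the outcome, as a careful person would: the job done as asked, in the order asked, and still so for the second after the job is handed in, with the robot touching nothing.
It also fails if it takes over 69 s, if anything falls off the work surface, if the arm or the gripper's body presses on something with over 40 N, if the wrist force passes 120 N, or if a joint passes its speed limit or range.

## Working session

There is one attempt and no reset: what is moved stays moved. The work goes in short steps, Python scripts to look and compute and a tool call to move; the robot and the scene stay as the last step left them, time stands still between calls to the robot, and variables do not carry over. Pictures are saved under pics/ and viewed, and the job is handed in when it is done.

Besides the shell and the picture viewer there is one more tool, called by a JSON object that holds its "api" and its "payload". jog_arm: Moves the arm, as the interface text tells. Its arguments: {"type":"object","properties":{"moves":{"type":"array"},"squeeze":{"type":"number"}},"required":["moves"]}

```bash
ls; mkdir -p pics; python3 - <<'E'
from cell import get_obs, viewer, env
import cv2
for n in ("scene","top"):
    cv2.imwrite(f"pics/{n}0.png",viewer.read_camera(n)[:,:,::-1])
    print(n,viewer.camera_params(n))
print(get_obs())
E
```

```text
pics
scene {'fx': 417.8624853418173, 'fy': 417.8624853418173, 'cx': 278.4788915461856, 'cy': 208.26510525161083, 'k1': 0.00624832265816093, 'extrinsics': array([[-0.31771599, -0.70044333,  0.63908973,  1.14811362],
       [ 0.94818506, -0.23379194,  0.21514279,  0.12580074],
       [-0.0012813 ,  0.67432964,  0.73842934,  0.72814376],
       [ 0.        ,  0.        ,  0.        ,  1.        ]])}
top {'fx': 439.789347930577, 'fy': 439.789347930577, 'cx': 281.85137766636416, 'cy': 205.03950189978195, 'k1': -0.04818516752815009, 'extrinsics': array([[ 0.00669955,  0.99432079, -0.10621343,  0.45217797],
       [-0.99974017,  0.00434581, -0.02237644, -0.09542914],
       [-0.02178778,  0.10633574,  0.99409155,  0.97037969],
       [ 0.        ,  0.        ,  0.        ,  1.        ]])}
{'time_s': 0.1, 'qpos': array([-74.76567539,  18.43374324,  -4.01645475,  83.16591837,
         1.29606634,  78.54098341,  -3.25988809]), 'joint_velocities': array([-0.03387093, -0.11271853, -0.06521207, -0.18275097,  0.01240293,
       -0.0313697 , -0.03054534]), 'effort': array([ 1.07020512e-04, -4.92567301e+01, -4.05549053e-01, -3.13400066e+01,
       -6.40483503e-02,  3.95067281e-02,  7.90460331e-05]), 'tool_pos': array([0.16186403, 0.62902885, 0.2216006 ]), 'tool_rot': array([1.79993870e+02, 9.53526660e-02, 7.55764214e+01]), 'force': array([-1.32040048, -0.52952928,  1.1024468 ]), 'wrist_torque': array([-0.0255467 , -0.01959614,  0.03925894]), 'grip_width': 0.0867728849903159}
```

View pics/scene0.png

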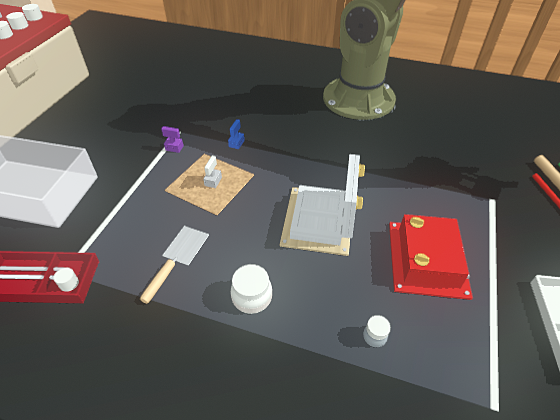

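View pics/top0.png

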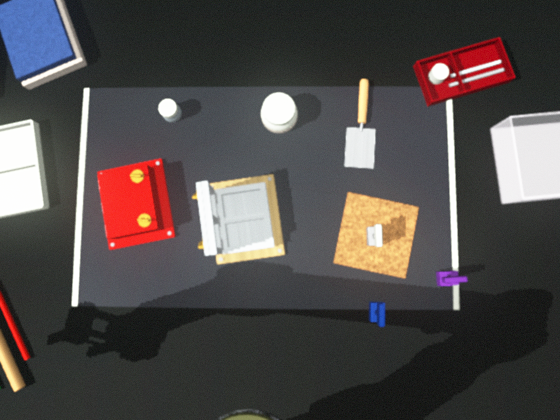

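```bash
cat > h.py <<'E'
import numpy as np, cv2
from cell import get_obs, viewer, env
from scipy.spatial.transform import Rotation as R
P={n:viewer.camera_params(n) for n in ("scene","top")}
def proj(n,p):
    c=P[n];E=c["extrinsics"];q=(np.atleast_2d(p)-E[:3,3])@E[:3,:3]
    s=np.c_[q[:,0],-q[:,1]]/-q[:,2:]
    s=s*(1+c["k1"]*(s**2).sum(1,keepdims=True))
    return s*[c["fx"],c["fy"]]+[c["cx"],c["cy"]]
def at(n,u,v,z):
    c=P[n];E=c["extrinsics"];d=np.array([(u-c["cx"])/c["fx"],(v-c["cy"])/c["fy"]]);s=d.copy()
    for _ in range(8): s=d/(1+c["k1"]*(s@s))
    r=E[:3,:3]@[s[0],-s[1],-1];o=E[:3,3]
    return o+r*(z-o[2])/r[2]
def crop(n,name,u,v,w,h,f,img=None,pts=None):
    img=viewer.read_camera(n)[:,:,::-1] if img is None else img
    c=cv2.resize(img[v:v+h,u:u+w],None,fx=f,fy=f,interpolation=cv2.INTER_CUBIC)
    if pts is not None:
        for a in proj(n,pts): cv2.circle(c,tuple(int(x) for x in (a+.5-[u,v])*f),2,(255,0,255),-1)
    cv2.imwrite(f"pics/{name}.png",c)
E
python3 - <<'E'
from h import *
t=cv2.imread("pics/top0.png");s=cv2.imread("pics/scene0.png")
crop("top","c1",185,165,110,105,7,t)
crop("top","c2",325,185,100,100,6,t)
crop("scene","c3",270,145,110,115,5,s)
crop("scene","c4",160,145,100,75,7,s)
E
```

```text
(no output)
```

View pics/c1.png

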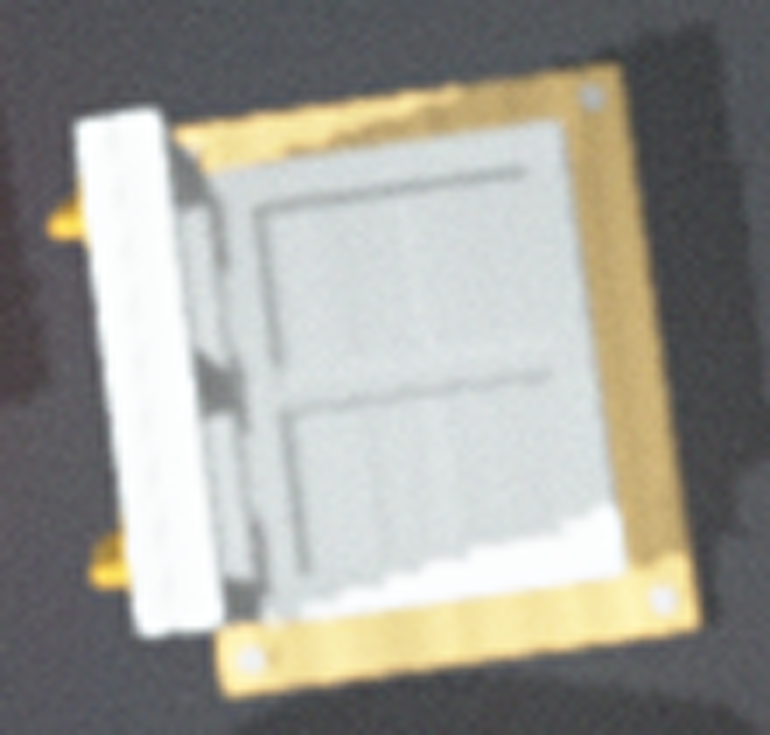

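View pics/c2.png

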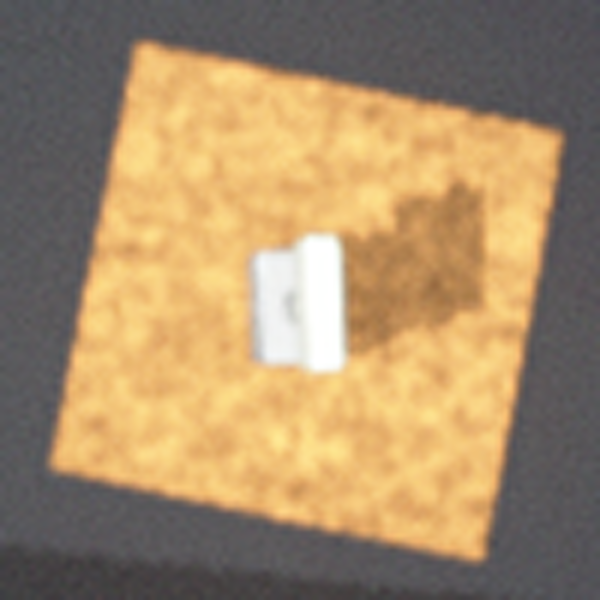

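View pics/c3.png

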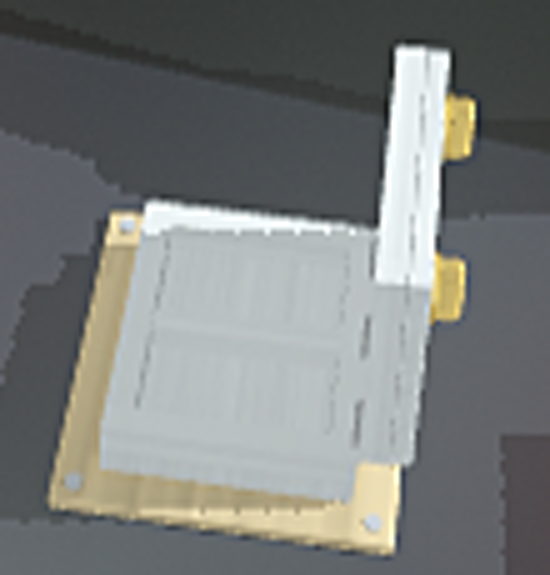

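View pics/c4.png

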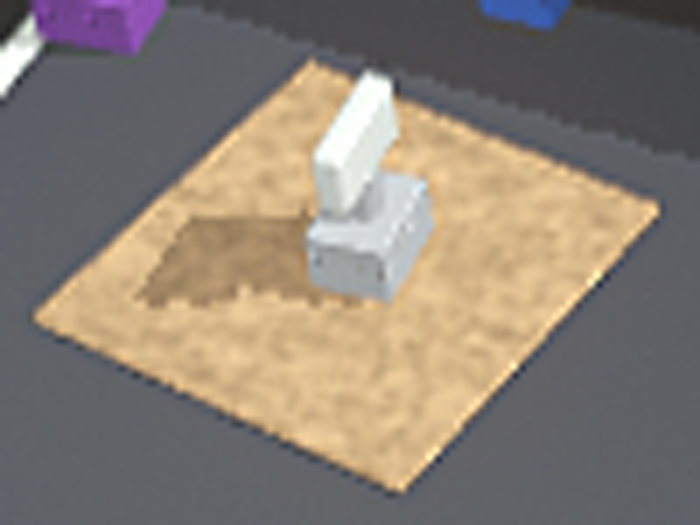

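```bash
cat > fit.py <<'E'
from h import *
from scipy.optimize import least_squares
def px(o,f,l): return np.array(l,float)/f-.5+o
tb=px([185,165],7,[(622,62),(700,628),(228,697),(565,122),(622,570),(75,120),(160,107),(138,635),(222,625)])
sb=px([270,145],5,[(50,508),(395,552),(110,213),(395,45),(450,50),(430,290),(377,282)])
def mp(p,l):
    x,y,a,th=p; c,s=np.cos(th),np.sin(th)
    o=[]
    for q in l:
        if len(q)==3: o.append(q)
        else:
            sx,h=q; o.append((sx,.055-.11*c+h*s,.036+.11*s+h*c))
    o=np.array(o); r=np.array([[np.cos(a),-np.sin(a)],[np.sin(a),np.cos(a)]])
    o[:,:2]=o[:,:2]@r.T+[x,y]; return o
TB=[(.09,-.075,.008),(-.09,-.075,.008),(-.09,.075,.008),(.07,-.055,.036),(-.07,-.055,.036),(.07,.022),(.07,0),(-.07,.022),(-.07,0)]
SB=[(.09,-.075,.008),(.09,.075,.008),(-.09,-.075,.008),(-.07,0),(-.07,.022),(.07,.022),(.07,0)]
f=lambda p:np.r_[(proj("top",mp(p,TB))-tb).ravel(),(proj("scene",mp(p,SB))-sb).ravel()]
m=least_squares(f,[.45,0,0,1.6],x_scale=[.1,.1,.1,.1],loss="soft_l1")
print("mould",m.x,np.degrees(m.x[2:])); print(f(m.x).reshape(-1,2).round(1).tolist())
tk=px([325,185],6,[(303,233),(342,236),(347,370),(305,368),(255,250),(258,362)])
sk=px([160,145],7,[(372,72),(318,152),(388,300),(308,283)])
TK=[(.023,.006,.066),(.023,-.006,.066),(-.023,-.006,.066),(-.023,.006,.066),(.02,.015,.024),(-.02,.015,.024)]
SK=[(-.023,-.006,.066),(.023,-.006,.066),(.02,.015,0),(.02,-.015,0)]
up=[0,0,.004]
g=lambda p:np.r_[(proj("top",mp([*p,0],TK)+up)-tk).ravel(),(proj("scene",mp([*p,0],SK)+up)-sk).ravel()]
k=least_squares(g,[.4,-.3,0],loss="soft_l1")
print("key",k.x,np.degrees(k.x[2])); print(g(k.x).reshape(-1,2).round(1).tolist())
mc=[at("top",*q,.004) for q in px([325,185],6,[(137,40),(565,130),(487,562),(50,468)])]
print("mat",np.mean(mc,0),np.degrees(np.arctan2(*(mc[0]-mc[3])[1::-1])))
E
python3 fit.py
```

```text
mould [0.52533624 0.00837245 0.15378069 1.5236205 ] [ 8.81098453 87.29702438]
[[-1.1, -0.1], [-0.3, -0.2], [-0.9, -0.0], [-1.4, -0.5], [-0.1, 0.1], [-0.8, 0.4], [-1.4, 0.6], [-0.4, -0.1], [-0.7, -0.3], [-1.8, -1.7], [-1.1, -1.0], [-1.3, -0.4], [-0.7, 0.6], [-1.3, 0.4], [-0.4, -0.5], [-1.4, 0.1]]
key [ 0.48756206 -0.2716568   0.00326267] 0.18693741790276355
[[-0.2, 0.5], [-0.8, 0.0], [-1.2, 0.3], [-0.1, 0.6], [-0.1, 0.3], [-0.3, 0.4], [-2.3, -0.1], [-2.8, 0.7], [-0.8, 0.6], [-0.5, 0.4]]
mat [ 0.49207545 -0.28072775  0.004     ] -11.830062887758348
```

```bash
cat >> h.py <<'E'
M=np.array([.5253,.0084]);A=np.radians(8.81)
def m2w(x,y): return M+np.array([[np.cos(A),-np.sin(A)],[np.sin(A),np.cos(A)]])@[x,y]
def row(x,y,z,yaw,roll=180,pitch=0):
    o=get_obs();R0=R.from_euler("xyz",o["tool_rot"],degrees=True)
    d=R0.inv().apply(np.array([x,y,z])-o["tool_pos"])*100
    w=(R0.inv()*R.from_euler("xyz",[roll,pitch,yaw],degrees=True)).as_rotvec()
    return np.r_[d,w].round(2).tolist()
def st():
    o=get_obs();print(round(o["time_s"],2),o["tool_pos"].round(4),o["tool_rot"].round(1),"F",o["force"].round(1),"g",round(o["grip_width"],4),"q",o["qpos"].round(0))
E
python3 - <<'E'
from h import *
st();print(m2w(0,.13),row(*m2w(0,.13),.20,8.8))
E
```

```text
0.1 [0.1619 0.629  0.2216] [1.80e+02 1.00e-01 7.56e+01] F [-1.3 -0.5  1.1] g 0.0868 q [-75.  18.  -4.  83.   1.  79.  -3.]
[0.50538942 0.13686622] [-39.1, 45.53, 2.23, 0.0, 0.0, 1.17]
```

{"api": "jog_arm", "payload": {"moves": [[0, -39.1, 45.5, 2.2, 0, 0, 1.17], [0, -39.1, 45.5, 2.2, 0, 0, 1.17], [0, -39.1, 45.5, 2.2, 0, 0, 1.17], [0, -39.1, 45.5, 2.2, 0, 0, 1.17], [0, -39.1, 45.5, 2.2, 0, 0, 1.17], [0, -39.1, 45.5, 2.2, 0, 0, 1.17], [0, -39.1, 45.5, 2.2, 0, 0, 1.17], [0, -39.1, 45.5, 2.2, 0, 0, 1.17], [0, -39.1, 45.5, 2.2, 0, 0, 1.17], [0, -39.1, 45.5, 2.2, 0, 0, 1.17], [0, -39.1, 45.5, 2.2, 0, 0, 1.17], [0, -39.1, 45.5, 2.2, 0, 0, 1.17]]}}

```text
time_s: 1.1
tool_pos: [0.4481, 0.2175, 0.2038]
tool_rot: [179.9, 0.0, 8.5]
force: [0.2, 0.3, 0.5]
grip_width: 0.0151
```

{"api": "jog_arm", "payload": {"moves": [[0, 0, 0, 0, 0, 0, 0]]}}

```text
time_s: 1.18
tool_pos: [0.4526, 0.2087, 0.2037]
tool_rot: [179.7, -0.1, 7.8]
force: [-0.1, -1.0, 0.8]
grip_width: 0.0083
```

```bash
python3 - <<'E'
from h import *
st();print(row(*m2w(0,.13),.115,8.8))
E
```

```text
1.18 [0.4526 0.2087 0.2037] [ 1.797e+02 -1.000e-01  7.800e+00] F [-0.1 -1.   0.8] g 0.0083 q [-50.  -0.  22. 106.   0.  74. -20.]
[4.24, 7.79, 8.92, 0.01, -0.0, -0.02]
```

{"api": "jog_arm", "payload": {"moves": [[0, 4.2, 7.8, 0, 0, 0, -0.02], [0, 4.2, 7.8, 3, 0, 0, -0.02], [0, 4.2, 7.8, 6, 0, 0, -0.02], [0, 4.2, 7.8, 8.3, 0, 0, -0.02], [0, 4.2, 7.8, 8.3, 0, 0, -0.02], [0, 4.2, 7.8, 8.3, 0, 0, -0.02], [0, 4.2, 7.8, 8.3, 0, 0, -0.02]]}}

```text
time_s: 1.77
tool_pos: [0.5053, 0.1381, 0.1224]
tool_rot: [179.7, -0.1, 9.1]
force: [0.3, 1.1, 0.9]
grip_width: 0.0008
```

```bash
python3 - <<'E'
from h import *
st();o=get_obs()
R0=R.from_euler("xyz",o["tool_rot"],degrees=True)
T=lambda l:[o["tool_pos"]+R0.apply(q) for q in l]
pts=T([(0,0,0),(.015,.01,0),(-.015,.01,0),(.015,-.01,0),(-.015,-.01,0)])
crop("top","p1t",180,150,120,120,5,None,pts)
crop("scene","p1s",270,100,150,150,4,None,pts)
# lid path: finger front-bottom edge follows r=.085
for th in np.radians([87,80,70,60,50,40,30,20,10,5,0]):
    c,s=np.cos(th),np.sin(th);r=.085;h=.022
    y=.055-r*c+h*s;z=.036+r*s+h*c
    print(round(np.degrees(th)),(y,z),row(*m2w(0,y+.010),z,8.8))
E
python3 -c "
import cv2,numpy as np
a=cv2.imread('pics/p1t.png');b=cv2.imread('pics/p1s.png');cv2.imwrite('pics/p1.png',cv2.resize(np.hstack([a,b]),(800,400)))"
```

```text
1.77 [0.5053 0.1381 0.1224] [ 1.797e+02 -1.000e-01  9.100e+00] F [0.3 1.1 0.9] g 0.0008 q [-43.   7.  27. 109.  -3.  64.  -6.]
87 (np.float64(0.07252129348395038), np.float64(0.12203490149148355)) [-0.1, 4.89, 0.14, 0.0, -0.0, 0.01]
80 (np.float64(0.061905675464579486), np.float64(0.12352891891471016)) [-0.1, 5.95, -0.01, 0.0, -0.0, 0.01]
70 (np.float64(0.046601525474608135), np.float64(0.12339831591996693)) [-0.11, 7.48, 0.01, 0.0, -0.0, 0.01]
60 (np.float64(0.03155255888325764), np.float64(0.12061215932167728)) [-0.12, 8.99, 0.29, 0.0, -0.0, 0.01]
50 (np.float64(0.01721603092526167), np.float64(0.11525510507821699)) [-0.13, 10.42, 0.83, 0.0, -0.0, 0.01]
40 (np.float64(0.004027549747990734), np.float64(0.10748992457197336)) [-0.14, 11.73, 1.62, 0.0, -0.0, 0.01]
30 (np.float64(-0.0076121593216772945), np.float64(0.09755255888325765)) [-0.15, 12.89, 2.61, 0.0, -0.0, 0.01]
20 (np.float64(-0.017349429613637505), np.float64(0.08574494983997183)) [-0.16, 13.86, 3.8, 0.0, -0.0, 0.01]
10 (np.float64(-0.024888399097365222), np.float64(0.07242586566795765)) [-0.16, 14.61, 5.13, 0.0, -0.0, 0.01]
5 (np.float64(-0.027759122997349898), np.float64(0.06532452149156934)) [-0.17, 14.89, 5.84, 0.0, -0.0, 0.01]
0 (np.float64(-0.030000000000000006), np.float64(0.057999999999999996)) [-0.17, 15.12, 6.58, 0.0, -0.0, 0.01]
```

View pics/p1.png

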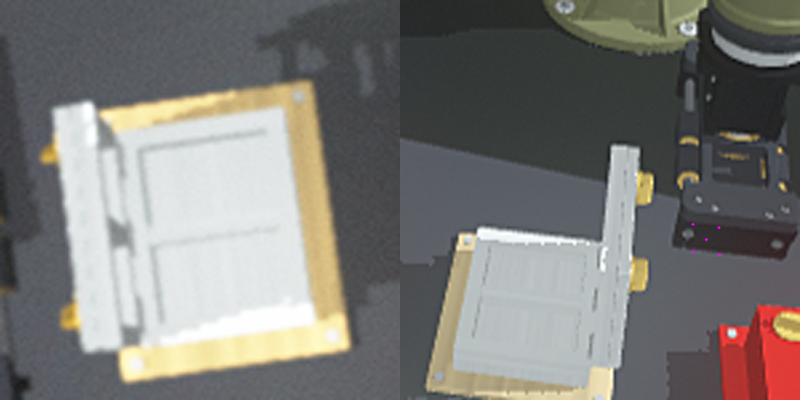

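```bash
python3 - <<'E'
from h import *
o=get_obs();R0=R.from_euler("xyz",o["tool_rot"],degrees=True)
pts=[o["tool_pos"]+R0.apply(q) for q in [(0,0,0),(.015,.01,0),(-.015,.01,0),(.015,-.01,0),(-.015,-.01,0)]]
crop("top","p2t",80,130,200,150,4,None,pts)
crop("scene","p2s",330,80,140,140,5,None,pts)
E
```

```text
(no output)
```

View pics/p2t.png

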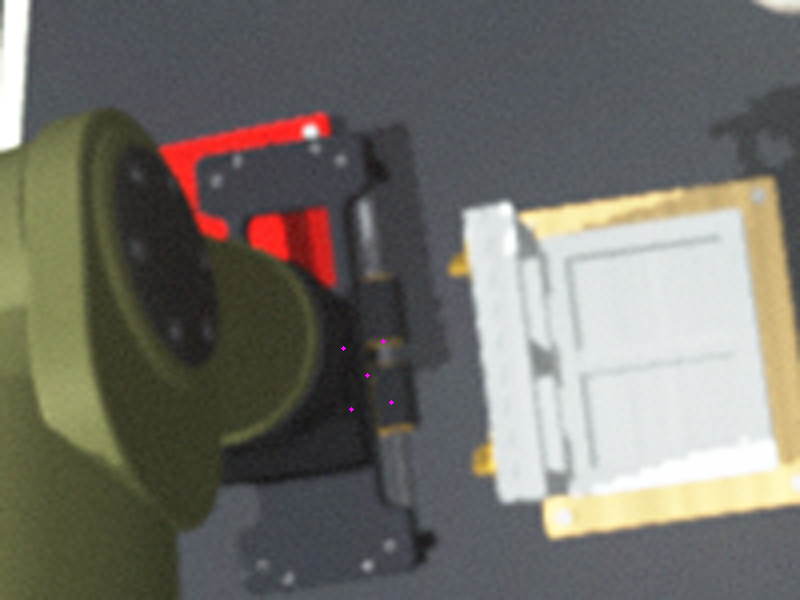

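View pics/p2s.png

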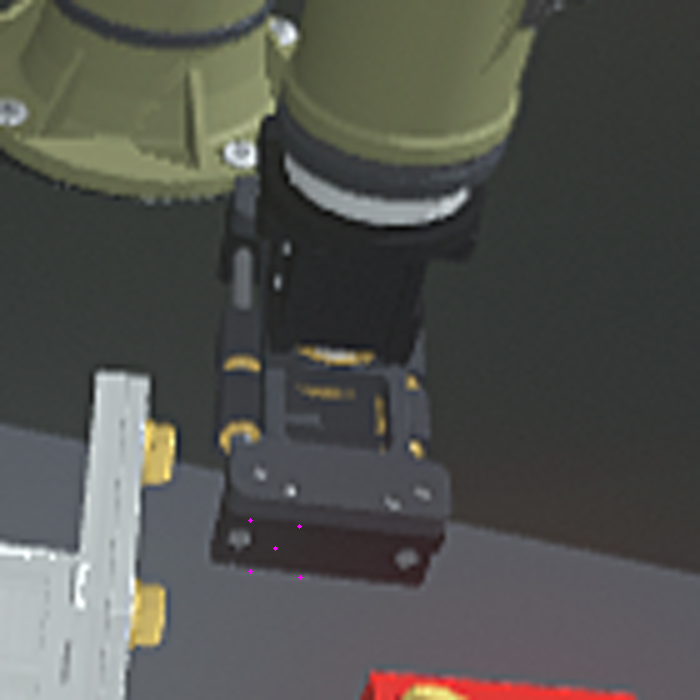

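{"api": "jog_arm", "payload": {"moves": [[0, -0.1, 3.0, 0.1, 0, 0, 0], [0, -0.1, 5.0, 0, 0, 0, 0], [0, -0.1, 6.2, 0, 0, 0, 0], [0, -0.1, 7.0, 0, 0, 0, 0], [0, -0.1, 7.8, 0.1, 0, 0, 0], [0, -0.1, 8.5, 0.3, 0, 0, 0], [0, -0.1, 9.2, 0.5, 0, 0, 0], [0, -0.1, 9.9, 0.8, 0, 0, 0], [0, -0.1, 10.6, 1.1, 0, 0, 0], [0, -0.1, 11.2, 1.5, 0, 0, 0], [0, -0.1, 11.8, 1.9, 0, 0, 0], [0, -0.1, 11.8, 1.9, 0, 0, 0]]}}

```text
time_s: 2.97
tool_pos: [0.5229, 0.0192, 0.1031]
tool_rot: [179.7, -0.1, 9.0]
force: [0.4, 0.4, 1.0]
grip_width: 0.0005
```

```bash
python3 - <<'E'
from h import *
st();crop("scene","p3s",250,60,160,150,5)
for th in np.radians([30,20,10,5,0]):
    c,s=np.cos(th),np.sin(th);r=.085;h=.019
    print(row(*m2w(0,.055-r*c+h*s+.010),.036+r*s+h*c,8.8))
E
```

```text
2.97 [0.5229 0.0192 0.1031] [ 1.797e+02 -1.000e-01  9.000e+00] F [0.4 0.4 1. ] g 0.0005 q [-35.   9.  32. 111.  -5.  62.   8.]
[0.1, 1.07, 0.83, 0.01, -0.0, 0.0]
[0.1, 1.99, 2.03, 0.01, -0.0, 0.0]
[0.09, 2.69, 3.38, 0.01, -0.0, 0.0]
[0.09, 2.95, 4.1, 0.01, -0.0, 0.0]
[0.09, 3.14, 4.83, 0.01, -0.0, 0.0]
```

View pics/p3s.png

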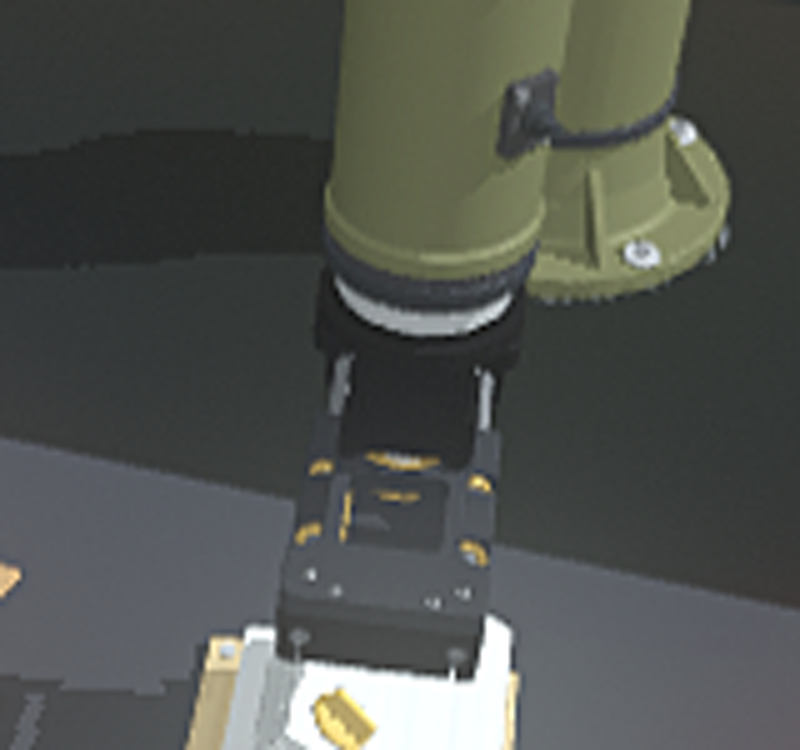

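{"api": "jog_arm", "payload": {"moves": [[0, 0.1, 0.6, 0.5, 0, 0, 0], [0, 0.1, 1.2, 1.0, 0, 0, 0], [0, 0.1, 1.7, 1.6, 0, 0, 0], [0, 0.1, 2.1, 2.2, 0, 0, 0], [0, 0.1, 2.5, 2.9, 0, 0, 0], [0, 0.1, 2.8, 3.5, 0, 0, 0], [0, 0.1, 3.0, 4.1, 0, 0, 0], [0, 0.1, 3.1, 4.5, 0, 0, 0], [0, 0.1, 3.1, 4.8, 0, 0, 0], [0, 0.1, 3.1, 4.9, 0, 0, 0], [0, 0.1, 3.1, 4.9, 0, 0, 0]]}}

```text
time_s: 3.93
tool_pos: [0.5283, -0.0115, 0.0581]
tool_rot: [179.8, 0.0, 8.9]
force: [-12.9, 0.6, 33.9]
grip_width: 0.0008
```

```bash
python3 - <<'E'
from h import *
st()
E
```

```text
3.93 [ 0.5283 -0.0115  0.0581] [179.8   0.    8.9] F [-12.9   0.6  33.9] g 0.0008 q [-31.  13.  33. 112.  -8.  57.  14.]
```

{"api": "jog_arm", "payload": {"moves": [[0, 0, 0, -4, 0, 0, 0], [0, 0, 0, -8, 0, 0, 0], [0, 0, 0, -12, 0, 0, 0], [5, 0, 0, -14, 0, 0, 0], [5, 0, 4, -14, 0, 0, 0.12]]}}

```text
time_s: 4.35
tool_pos: [0.538, -0.0424, 0.2031]
tool_rot: [-179.9, -0.5, 2.7]
force: [2.9, 1.0, -0.1]
grip_width: 0.0073
```

```bash
python3 - <<'E'
from h import *
st();print(row(.4876,-.2717,.19,-89.8))
E
```

```text
4.35 [ 0.538  -0.0424  0.2031] [-179.9   -0.5    2.7] F [ 2.9  1.  -0.1] g 0.0073 q [-32.   5.  36. 102.  -3.  73.   8.]
[-6.14, 22.66, 1.2, -0.01, -0.0, 1.62]
```

{"api": "jog_arm", "payload": {"moves": [[5, -6.1, 22.7, 1.2, 0, 0, 1.62], [5, -6.1, 22.7, 1.2, 0, 0, 1.62], [5, -6.1, 22.7, 1.2, 0, 0, 1.62], [5, -6.1, 22.7, 1.2, 0, 0, 1.62], [5, -6.1, 22.7, 1.2, 0, 0, 1.62], [5, -6.1, 22.7, 1.2, 0, 0, 1.62], [5, -6.1, 22.7, 1.2, 0, 0, 1.62], [5, -6.1, 22.7, 1.2, 0, 0, 1.62], [5, -6.1, 22.7, 1.2, 0, 0, 1.62], [5, -6.1, 22.7, 1.2, 0, 0, 1.62], [5, -6.1, 22.7, 1.2, 0, 0, 1.62], [5, -6.1, 22.7, 1.2, 0, 0, 1.62]]}}

```text
time_s: 5.35
tool_pos: [0.4877, -0.2725, 0.1895]
tool_rot: [-179.6, 0.1, -84.2]
force: [-0.5, 0.4, 0.1]
grip_width: 0.05
```

```bash
python3 - <<'E'
from h import *
st();print(row(.4876,-.2717,.12,-89.8))
crop("top","p4t",185,150,130,120,6)
crop("scene","p4s",250,130,150,130,5)
E
```

```text
5.35 [ 0.4877 -0.2725  0.1895] [-1.796e+02  1.000e-01 -8.420e+01] F [-0.5  0.4  0.1] g 0.05 q [-22.  12.  56. 101. -10.  73. -49.]
[-0.07, 0.05, 6.95, -0.01, 0.0, 0.1]
```

View pics/p4t.png

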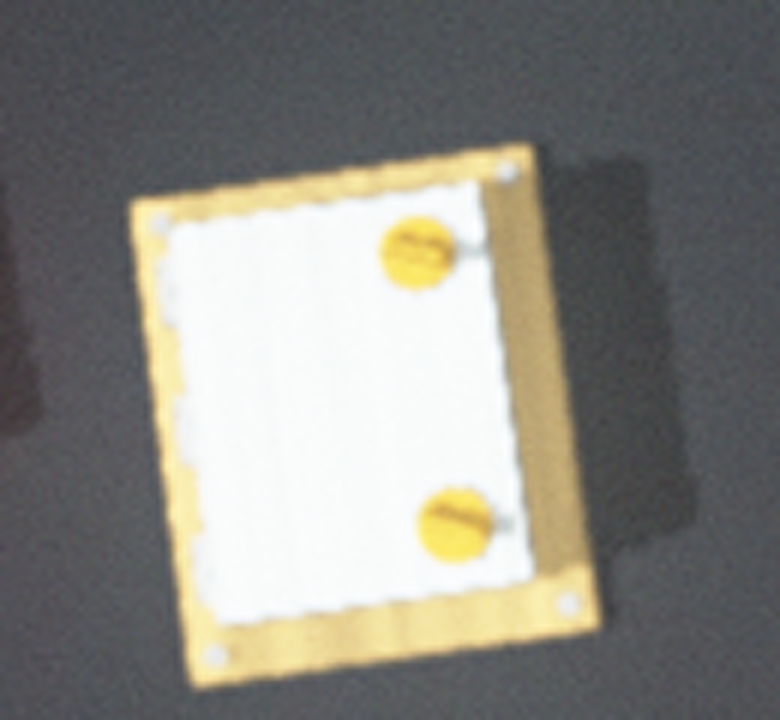

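View pics/p4s.png

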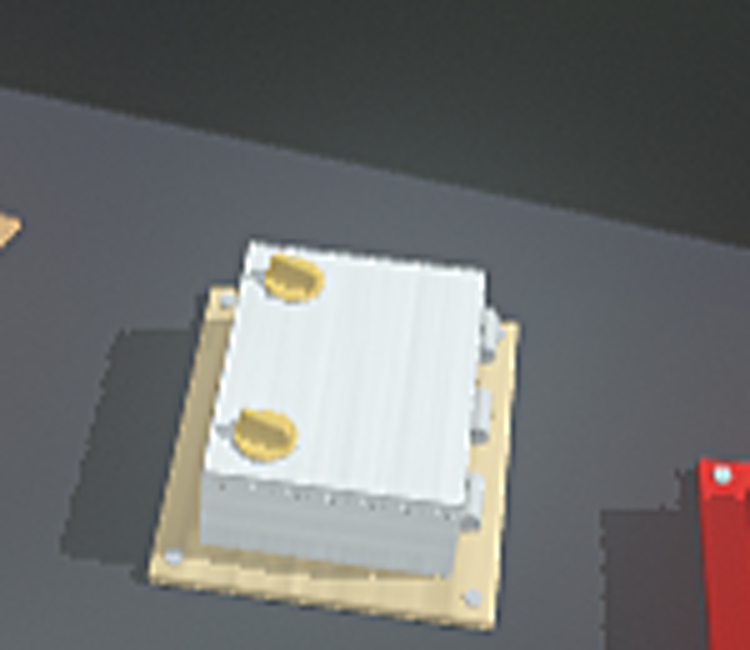

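```bash
cat > fit2.py <<'E'
from h import *
from scipy.optimize import least_squares
px=lambda o,f,l:np.array(l,float)/f-.5+o
b,l=.008,.058
D={"top":(px([185,150],6,[(533,145),(600,628),(190,687),(130,200),(480,180),(533,580),(217,625),(163,227),(417,254),(455,525)]),
 [(.09,-.075,b),(-.09,-.075,b),(-.09,.075,b),(.09,.075,b),(.07,-.055,l),(-.07,-.055,l),(-.07,.055,l),(.07,.055,l),(.048,-.031,.061),(-.048,-.031,.061)]),
"scene":(px([250,130],5,[(150,582),(493,628),(517,322),(212,288),(250,242),(485,270),(205,473),(465,505)]),
 [(.09,-.075,b),(.09,.075,b),(-.09,.075,b),(-.09,-.075,b),(-.07,-.055,l),(-.07,.055,l),(.07,-.055,l),(.07,.055,l)])}
def w(p,q):
    q=np.array(q);c,s=np.cos(p[2]),np.sin(p[2]);q[:,:2]=q[:,:2]@np.array([[c,s],[-s,c]])+p[:2];return q
for cams in (["top"],["scene"],["top","scene"]):
    f=lambda p:np.concatenate([(proj(n,w(p,D[n][1]))-D[n][0]).ravel() for n in cams])
    m=least_squares(f,[.52,0,.15]);print(cams,m.x.round(4),np.degrees(m.x[2]).round(2),"rms",np.sqrt((m.fun**2).mean()).round(2))
p=m.x
print("screws",w(p,[(-.048,-.031,.061),(.048,-.031,.061)]))
# overlay bars
t=cv2.imread("pics/p4t.png");s=cv2.imread("pics/p4s.png")
E
python3 fit2.py
```

```text
['top'] [0.5254 0.0071 0.147 ] 8.42 rms 0.25
['scene'] [0.5254 0.0116 0.1546] 8.86 rms 0.54
['top', 'scene'] [0.5253 0.009  0.1509] 8.65 rms 0.84
screws [[ 0.48246404 -0.0288331   0.061     ]
 [ 0.57737323 -0.01440237  0.061     ]]
```

{"api": "jog_arm", "payload": {"moves": [[5, 0, 0, 2, 0, 0, 0.1], [5, 0, 0, 5, 0, 0, 0.1], [5, 0, 0, 7.0, 0, 0, 0.1], [5, 0, 0, 7.0, 0, 0, 0.1]]}}

```text
time_s: 5.78
tool_pos: [0.4853, -0.2707, 0.1153]
tool_rot: [180.0, 0.2, -89.4]
force: [-0.2, 0.8, -0.2]
grip_width: 0.0498
```

```bash
python3 - <<'E'
from h import *
st()
crop("top","p5t",320,170,120,120,6)
crop("scene","p5s",140,70,150,150,5)
E
```

```text
5.78 [ 0.4853 -0.2707  0.1153] [180.    0.2 -89.4] F [-0.2  0.8 -0.2] g 0.0498 q [-20.  17.  55. 106. -15.  65. -50.]
```

View pics/p5s.png

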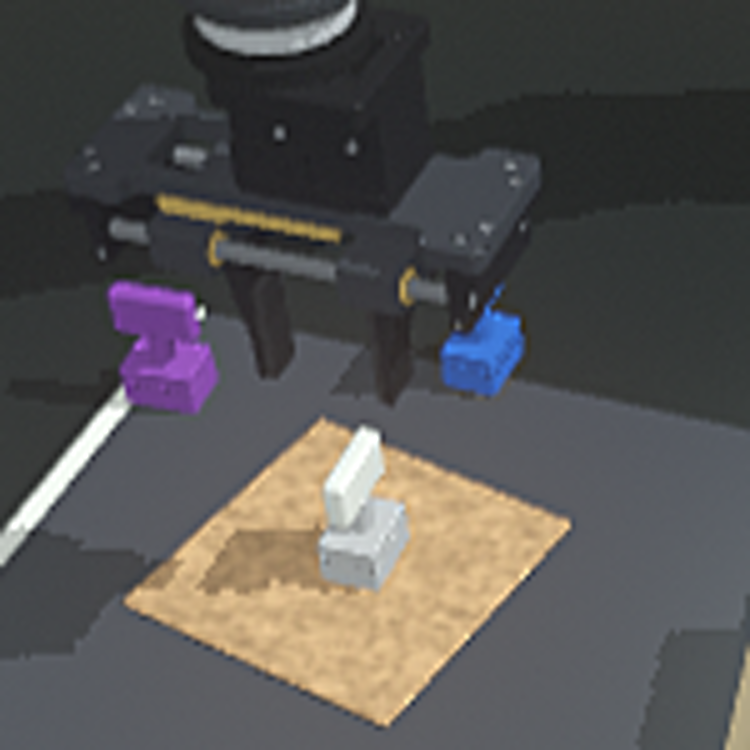

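```bash
python3 - <<'E'
from h import *
o=get_obs();R0=R.from_euler("xyz",o["tool_rot"],degrees=True);g=.0249
loc=[(s*(g+d),y,z) for s in(1,-1) for d in(0,.015) for y in(-.0095,.0095) for z in (0,)]
pts=[o["tool_pos"]+R0.apply(q) for q in loc]
crop("scene","p6s",180,115,60,60,12,None,pts)
E
```

```text
(no output)
```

View pics/p6s.png

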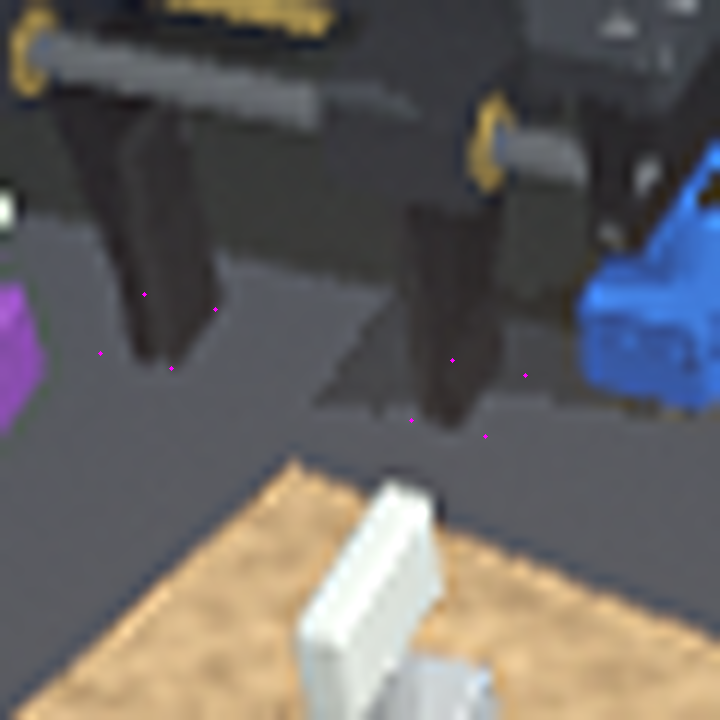

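View pics/p5t.png

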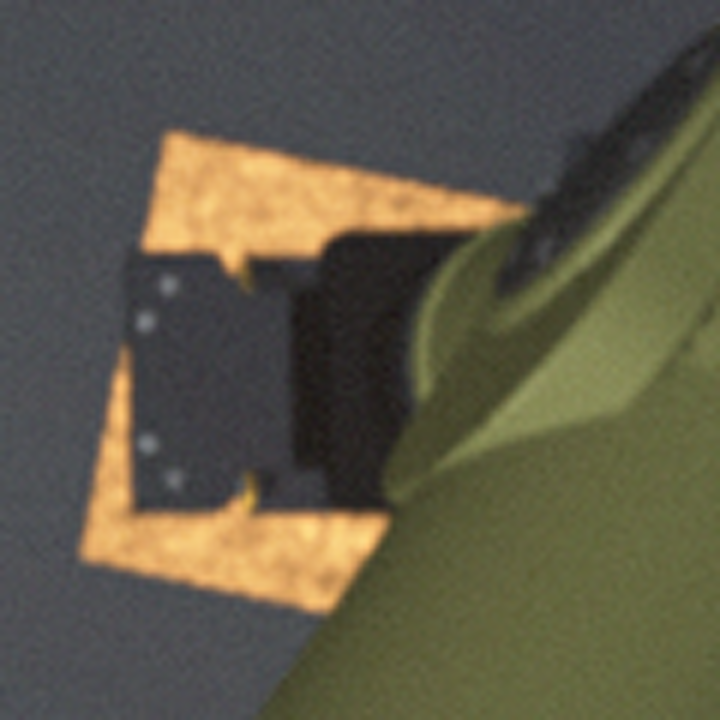

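{"api": "jog_arm", "payload": {"moves": [[5, 0.1, -0.2, 2.5, 0, 0, 0], [5, 0.1, -0.2, 5, 0, 0, 0], [5, 0.1, -0.2, 7.7, 0, 0, 0], [5, 0.1, -0.2, 7.7, 0, 0, 0], [0.8, 0.1, -0.2, 7.7, 0, 0, 0], [0.8, 0.1, -0.2, 7.7, 0, 0, 0], [0.8, 0.1, -0.2, 7.7, 0, 0, 0], [0.8, 0.1, -0.2, 7.7, 0, 0, 0], [0.8, 0.1, -0.2, 7.7, 0, 0, 0], [0.8, 0.1, -0.2, 7.7, 0, 0, 0]], "squeeze": 50}}

```text
time_s: 6.77
tool_pos: [0.4917, -0.2739, 0.0443]
tool_rot: [-179.5, 0.1, -89.6]
force: [-0.3, 0.2, 1.4]
grip_width: 0.0177
```

```bash
python3 - <<'E'
from h import *
st();crop("scene","p7s",170,130,80,80,9)
E
```

```text
6.77 [ 0.4917 -0.2739  0.0443] [-1.795e+02  1.000e-01 -8.960e+01] F [-0.3  0.2  1.4] g 0.0177 q [-16.  23.  51. 109. -21.  58. -45.]
```

View pics/p7s.png

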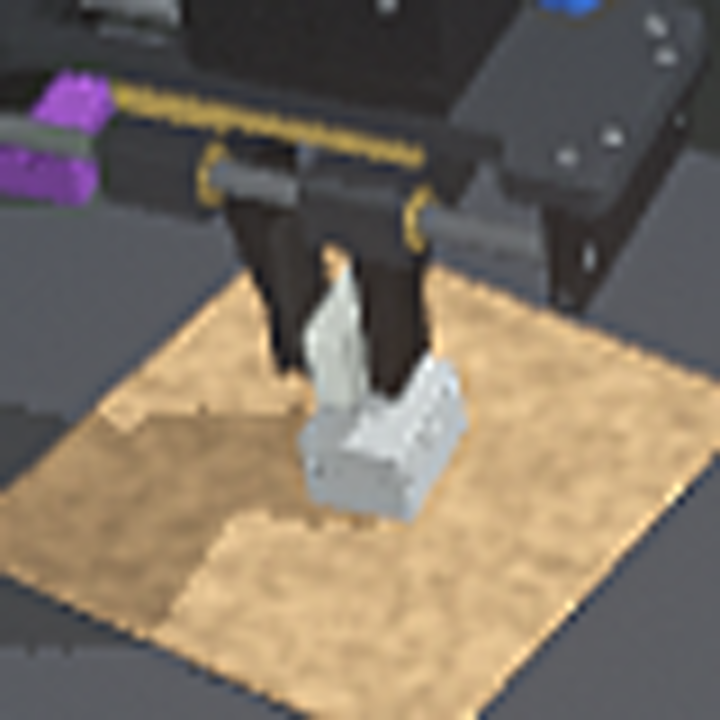

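{"api": "jog_arm", "payload": {"moves": [[1.8, 0, 0.4, 0.5, 0, 0, 0], [1.8, 0, 0.4, 0.5, 0, 0, 0], [1.8, 0, 0.4, 0.5, 0, 0, 0], [1.8, 0, 0.4, 0.5, 0, 0, 0]]}}

```text
time_s: 7.15
tool_pos: [0.4872, -0.2736, 0.0387]
tool_rot: [-179.5, 0.1, -89.6]
force: [0.2, 0.4, 0.4]
grip_width: 0.0175
```

{"api": "jog_arm", "payload": {"moves": [[0.5, 0, 0, 0, 0, 0, 0], [0.5, 0, 0, 0, 0, 0, 0], [0.5, 0, 0, 0, 0, 0, 0], [0.5, 0, 0, 0, 0, 0, 0], [0.5, 0, 0, 0, 0, 0, 0]]}}

```text
time_s: 7.57
tool_pos: [0.487, -0.2737, 0.0386]
tool_rot: [-179.6, 0.1, -89.6]
force: [0.6, -1.2, -1.3]
grip_width: 0.012
```

```bash
python3 - <<'E'
from h import *
st();crop("scene","p8s",170,130,80,80,9)
E
```

```text
7.57 [ 0.487  -0.2737  0.0386] [-1.796e+02  1.000e-01 -8.960e+01] F [ 0.6 -1.2 -1.3] g 0.012 q [-16.  23.  51. 109. -22.  57. -45.]
```

View pics/p8s.png

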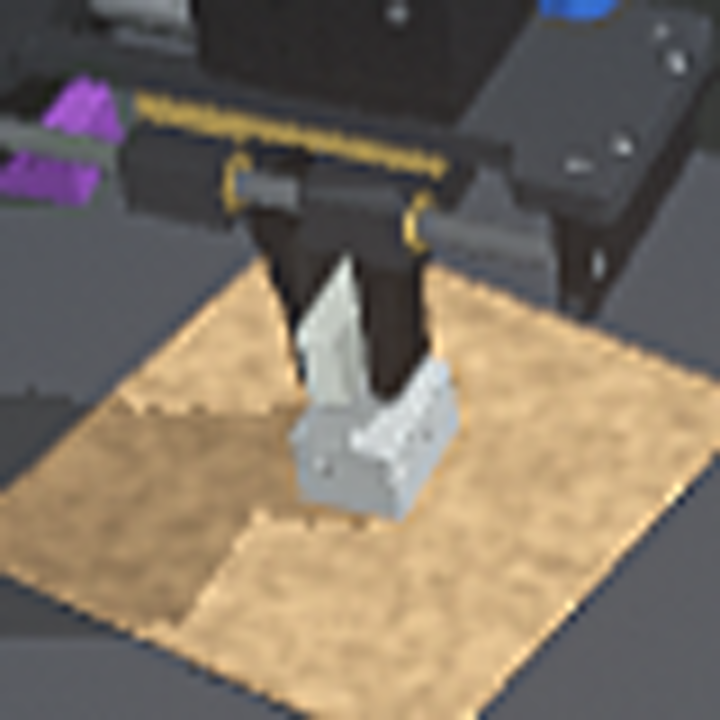

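{"api": "jog_arm", "payload": {"moves": [[0.5, 0, 0, -4, 0, 0, 0], [0.5, 0, 0, -8, 0, 0, 0], [0.5, 0, 0, -12, 0, 0, 0], [0.5, 0, 0, -12, 0, 0, 0]]}}

```text
time_s: 7.95
tool_pos: [0.49, -0.2771, 0.1661]
tool_rot: [-178.9, -0.1, -89.6]
force: [0.4, -1.8, -1.1]
grip_width: 0.0121
```

```bash
cat > bar.py <<'E'
from h import *
pose={"top":(.5254,.0071,.147),"scene":(.5254,.0116,.1546)}
imgs=dict(top=viewer.read_camera("top")[:,:,::-1],scene=viewer.read_camera("scene")[:,:,::-1])
st()
def tile(n,sx,deg,f=14,h=13):
    x,y,a=pose[n];c,s=np.cos(a),np.sin(a)
    ctr=np.array([x+c*sx+s*.031,y+s*sx-c*.031,.061])
    u,v=(proj(n,ctr)[0]-h).round().astype(int)
    im=cv2.resize(imgs[n][v:v+2*h,u:u+2*h],None,fx=f,fy=f,interpolation=cv2.INTER_CUBIC)
    if deg is None: return im
    b=np.radians(deg)
    L=lambda p,q:cv2.line(im,*[tuple(((proj(n,ctr+[np.cos(b)*i-np.sin(b)*j,np.sin(b)*i+np.cos(b)*j,k])[0]+.5-[u,v])*f).astype(int).tolist()) for i,j,k in(p,q)],(255,0,255),1)
    for j in(-.0025,.0025): L((-.012,j,0),(.012,j,0));L((-.012,j,.01),(.012,j,.01))
    for i in(-.012,.012): L((i,-.0025,0),(i,-.0025,.01));L((i,.0025,0),(i,.0025,.01))
    return im
def sheet(name,sx,degs,f=6):
    cv2.imwrite(f"pics/{name}.png",np.vstack([np.hstack([tile(n,sx,d,f) for d in degs]) for n in("top","scene")]))
E
python3 - <<'E'
from bar import *
sheet("bn",-.048,[None,60,68,76,83]);sheet("bf",.048,[None,60,68,76,83])
E
```

```text
8.05 [ 0.4873 -0.2743  0.1602] [-1.793e+02  1.000e-01 -8.950e+01] F [ 0.3 -0.1 -2.4] g 0.0118 q [-22.  14.  56. 103. -12.  69. -52.]
```

View pics/bn.png

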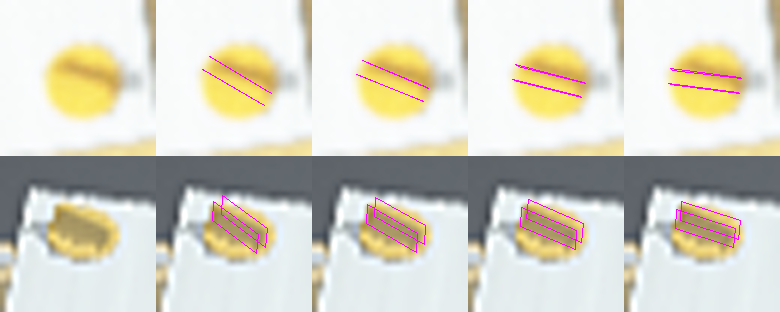

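View pics/bf.png

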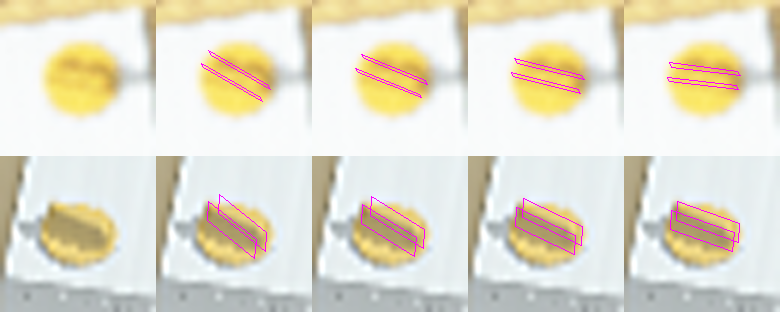

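```bash
python3 - <<'E'
from h import *
print(row(.4825,-.0288,.14,-18))
E
```

```text
[-24.55, 0.31, 2.05, -0.01, -0.01, -1.25]
```

{"api": "jog_arm", "payload": {"moves": [[0.5, -24.5, 0.3, 0, 0, 0, -1.25], [0.5, -24.5, 0.3, 0, 0, 0, -1.25], [0.5, -24.5, 0.3, 0, 0, 0, -1.25], [0.5, -24.5, 0.3, 0, 0, 0, -1.25], [0.5, -24.5, 0.3, 0, 0, 0, -1.25], [0.5, -24.5, 0.3, 0, 0, 0, -1.25], [0.5, -24.5, 0.3, 1, 0, 0, -1.25], [0.5, -24.5, 0.3, 2, 0, 0, -1.25], [0.5, -24.5, 0.3, 2, 0, 0, -1.25], [0.5, -24.5, 0.3, 2, 0, 0, -1.25], [0.5, -24.5, 0.3, 2, 0, 0, -1.25], [0.5, -24.5, 0.3, 2, 0, 0, -1.25]]}}

```text
time_s: 9.05
tool_pos: [0.4815, -0.0293, 0.1392]
tool_rot: [-179.8, -0.5, -18.1]
force: [0.4, -0.1, -1.4]
grip_width: 0.0122
```

```bash
cat > key.py <<'E'
from h import *
# key model overlay: key bottom .0346 below TCP, centre shifted k along tool y
def keypts(k=0,dz=.0346):
    o=get_obs();R0=R.from_euler("xyz",o["tool_rot"],degrees=True)
    l=[(y,x+k,z) for x in(-.02,.02) for y in(-.015,.015) for z in(dz,dz-.024)]
    return np.array([o["tool_pos"]+R0.apply(q) for q in l])
E
python3 - <<'E'
from key import *
st();print(row(.4825,-.0288,.135,-18))
crop("scene","p9s",250,115,100,85,8,None,keypts())
E
```

```text
9.05 [ 0.4815 -0.0293  0.1392] [-179.8   -0.5  -18.1] F [ 0.4 -0.1 -1.4] g 0.0122 q [-43.  -0.  44. 114.   0.  65. -17.]
[0.07, -0.08, 0.42, -0.0, -0.01, -0.0]
```

View pics/p9s.png

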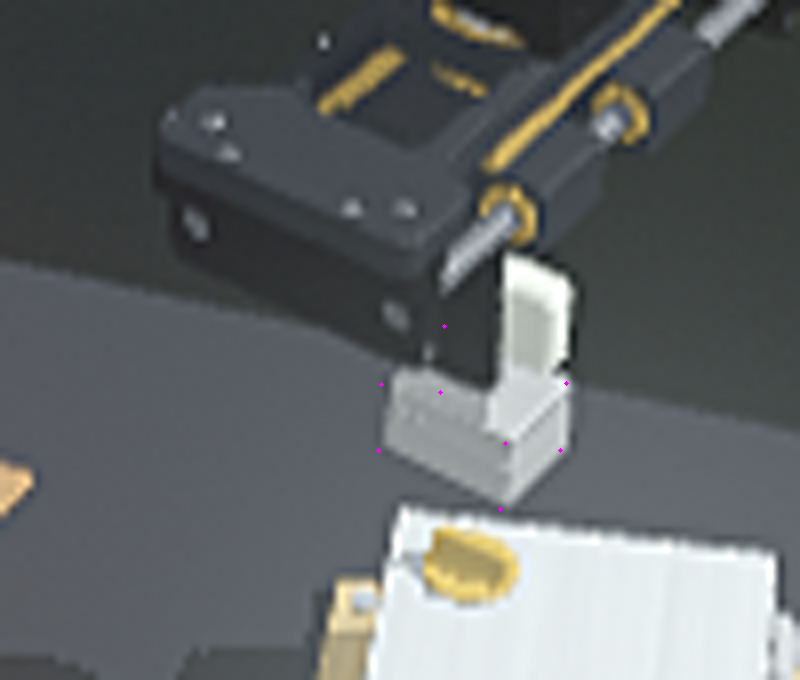

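{"api": "jog_arm", "payload": {"moves": [[0.5, 0.15, -0.1, 1.2, 0, 0, 0], [0.5, 0.15, -0.1, 2.6, 0, 0, 0], [0.5, 0.15, -0.1, 2.6, 0, 0, 0], [0.5, 0.15, -0.1, 2.6, 0, 0, 0]]}}

```text
time_s: 9.43
tool_pos: [0.483, -0.0291, 0.1129]
tool_rot: [-179.9, -0.4, -18.2]
force: [-0.8, 0.6, -1.6]
grip_width: 0.0117
```

```bash
python3 - <<'E'
from key import *
st();print(row(.483,-.0286,.0956,-18))
crop("scene","p10s",275,140,60,60,10,None,keypts())
crop("top","p10t",220,200,60,60,10,None,keypts())
E
```

```text
9.43 [ 0.483  -0.0291  0.1129] [-179.9   -0.4  -18.2] F [-0.8  0.6 -1.6] g 0.0117 q [-42.   2.  44. 116.  -2.  62. -16.]
[-0.03, -0.04, 1.73, -0.0, -0.01, -0.0]
```

View pics/p10s.png

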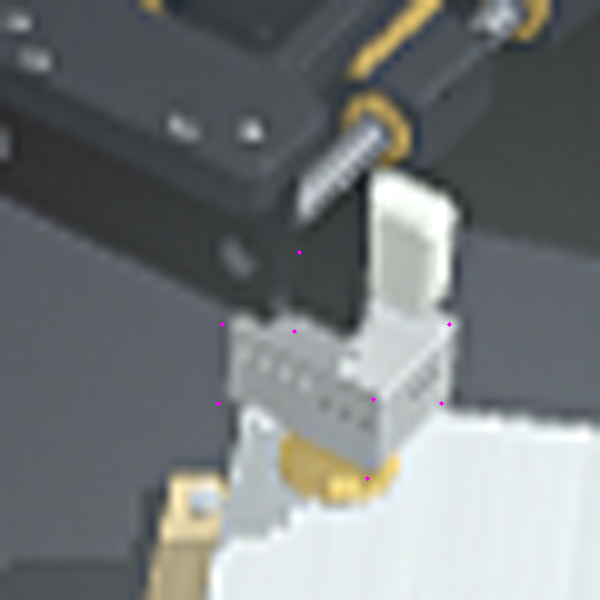

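View pics/p10t.png

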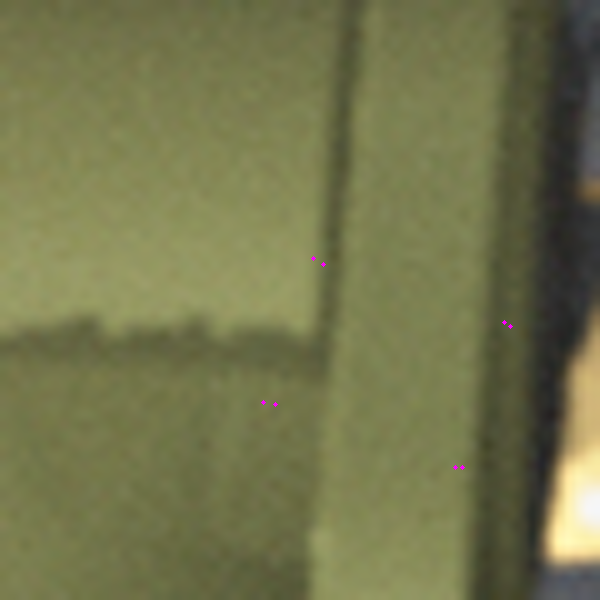

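{"api": "jog_arm", "payload": {"moves": [[0.5, 0, -0.1, 0.3, 0, 0, 0], [0.5, 0, -0.1, 0.6, 0, 0, 0], [0.5, 0, -0.1, 0.9, 0, 0, 0], [0.5, 0, -0.1, 1.1, 0, 0, 0], [0.5, 0, -0.1, 1.1, 0, 0, 0]]}}

```text
time_s: 9.95
tool_pos: [0.4841, -0.028, 0.1025]
tool_rot: [-179.8, -0.5, -18.2]
force: [0.6, -0.4, -2.3]
grip_width: 0.0114
```

{"api": "jog_arm", "payload": {"moves": [[0.5, 0, 0, 0.3, 0, 0, 0], [0.5, 0, 0, 0.5, 0, 0, 0], [0.5, 0, 0, 0.65, 0, 0, 0], [0.5, 0, 0, 0.65, 0, 0, 0]]}}

```text
time_s: 10.28
tool_pos: [0.484, -0.0281, 0.0956]
tool_rot: [-179.8, -0.5, -18.2]
force: [0.8, 0.4, -1.6]
grip_width: 0.0116
```

```bash
python3 - <<'E'
from key import *
st();print(row(.483,-.0286,.096,-81.5))
crop("scene","p11s",265,135,80,75,9,None,keypts())
E
```

```text
10.28 [ 0.484  -0.0281  0.0956] [-179.8   -0.5  -18.2] F [ 0.8  0.4 -1.6] g 0.0116 q [-42.   4.  44. 117.  -3.  60. -15.]
[-0.08, 0.08, -0.04, -0.01, -0.01, 1.1]
```

View pics/p11s.png

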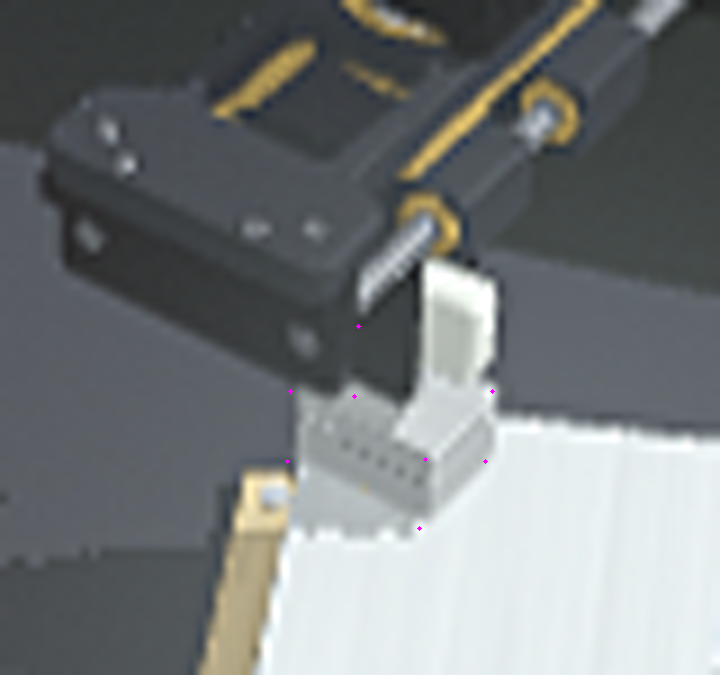

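{"api": "jog_arm", "payload": {"moves": [[0.5, 0, 0, 0, 0, 0, 0.09], [0.5, 0, 0, 0, 0, 0, 0.18], [0.5, 0, 0, 0, 0, 0, 0.27], [0.5, 0, 0, 0, 0, 0, 0.36], [0.5, 0, 0, 0, 0, 0, 0.45], [0.5, 0, 0, 0, 0, 0, 0.54], [0.5, 0, 0, 0, 0, 0, 0.63], [0.5, 0, 0, 0, 0, 0, 0.72], [0.5, 0, 0, 0, 0, 0, 0.81], [0.5, 0, 0, 0, 0, 0, 0.9], [0.5, 0, 0, 0, 0, 0, 1.0], [0.5, 0, 0, 0, 0, 0, 1.1]]}}

```text
time_s: 11.33
tool_pos: [0.4826, -0.028, 0.0954]
tool_rot: [-179.7, -0.0, -81.5]
force: [-2.7, -0.1, -0.1]
grip_width: 0.0117
```

```bash
python3 - <<'E'
from key import *
st();print(get_obs()["wrist_torque"].round(3))
crop("scene","p12s",265,135,80,75,9,None,keypts())
E
```

```text
11.33 [ 0.4826 -0.028   0.0954] [-179.7   -0.   -81.5] F [-2.7 -0.1 -0.1] g 0.0117 q [-46.   4.  48. 117.  -4.  60. -77.]
[-0.055  0.895  0.063]
```

View pics/p12s.png

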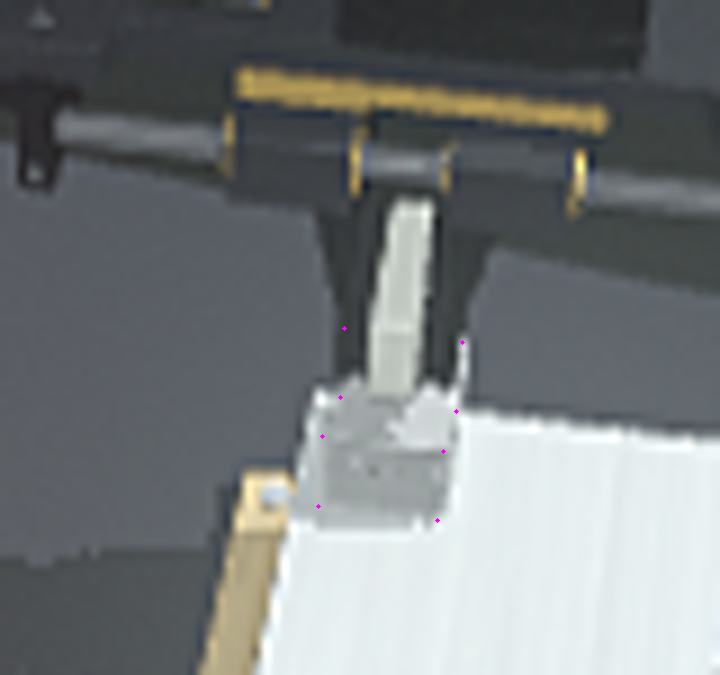

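{"api": "jog_arm", "payload": {"moves": [[0.5, 0, 0, 0, 0, 0, 0.05], [0.5, 0, 0, 0, 0, 0, 0.1], [0.5, 0, 0, 0, 0, 0, 0.15], [0.5, 0, 0, 0, 0, 0, 0.18], [0.5, 0, 0, 0, 0, 0, 0.18]]}}

```text
time_s: 11.8
tool_pos: [0.4827, -0.028, 0.0954]
tool_rot: [-179.7, 0.1, -92.0]
force: [-0.9, 0.5, -2.3]
grip_width: 0.0116
```

```bash
python3 - <<'E'
from key import *
st();print(get_obs()["wrist_torque"].round(3))
E
```

```text
11.8 [ 0.4827 -0.028   0.0954] [-1.797e+02  1.000e-01 -9.200e+01] F [-0.9  0.5 -2.3] g 0.0116 q [-46.   4.  48. 117.  -4.  60. -88.]
[-0.044  0.405  0.044]
```

{"api": "jog_arm", "payload": {"moves": [[0.5, 0, 0, 0, 0, 0, 0.04], [0.5, 0, 0, 0, 0, 0, 0.08], [0.5, 0, 0, 0, 0, 0, 0.08]]}}

```text
time_s: 12.05
tool_pos: [0.4825, -0.028, 0.0954]
tool_rot: [-179.7, 0.1, -96.5]
force: [-0.6, 0.7, -1.0]
grip_width: 0.0122
```

```bash
python3 - <<'E'
from key import *
st();print(get_obs()["wrist_torque"].round(3))
crop("scene","p13s",265,135,80,75,9,None,keypts())
E
```

```text
12.05 [ 0.4825 -0.028   0.0954] [-1.797e+02  1.000e-01 -9.650e+01] F [-0.6  0.7 -1. ] g 0.0122 q [-46.   4.  49. 117.  -4.  60. -92.]
[-0.02   0.462  0.3  ]
```

View pics/p13s.png

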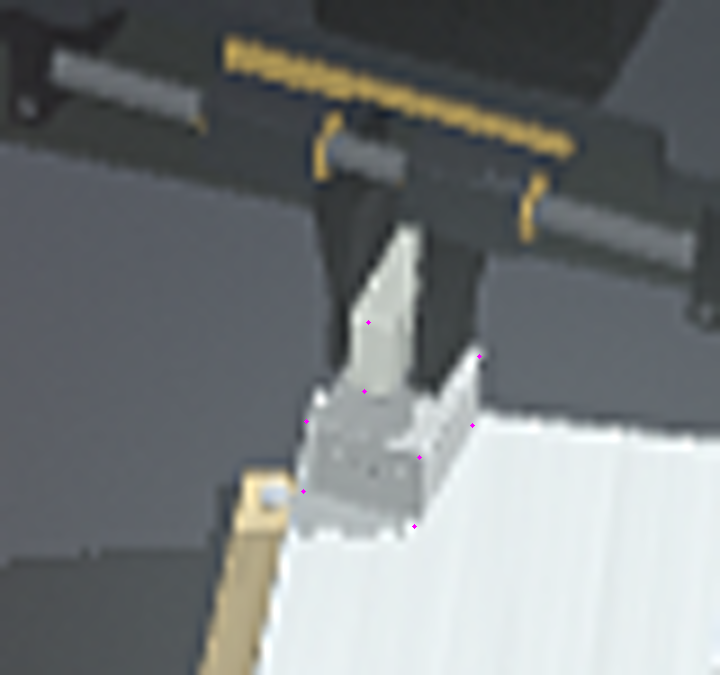

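{"api": "jog_arm", "payload": {"moves": [[0.5, 0, 0, 0, 0, 0, -0.08], [0.5, 0, 0, 0, 0, 0, -0.16], [0.5, 0, 0, 0, 0, 0, -0.17], [0.5, 0, 0, -0.8, 0, 0, -0.17], [0.5, 0, 0, -1.6, 0, 0, -0.17], [0.5, 0, 0, -3, 0, 0, -0.17], [0.5, 0, 0, -4.5, 0, 0, -0.17], [0.5, 0, 0, -4.5, 0, 0, -0.17]]}}

```text
time_s: 12.77
tool_pos: [0.4848, -0.028, 0.1438]
tool_rot: [-179.3, 0.1, -86.7]
force: [1.2, -0.5, -0.8]
grip_width: 0.0117
```

```bash
python3 - <<'E'
from key import *
from bar import *
print(get_obs()["wrist_torque"].round(3))
cv2.imwrite("pics/full1.png",imgs["scene"])
crop("scene","p14s",250,110,110,110,7,imgs["scene"],keypts())
E
```

```text
12.87 [ 0.483  -0.0278  0.1412] [-1.795e+02  1.000e-01 -8.670e+01] F [-0.1 -0.7 -1.9] g 0.0124 q [-47.  -0.  48. 114.  -0.  66. -86.]
[-0.055  0.223  0.011]
```

View pics/p14s.png

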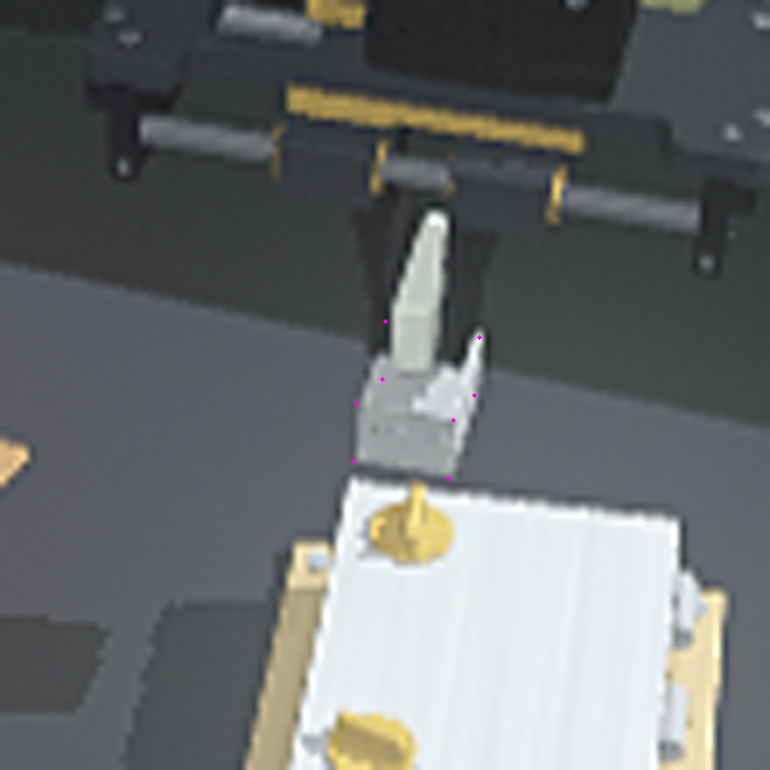

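```bash
python3 - <<'E'
from h import *
import bar
bar.imgs["scene"]=cv2.imread("pics/full1.png")
a=np.hstack([bar.tile("scene",-.048,d,10) for d in(None,9,16)]);b=np.hstack([bar.tile("scene",.048,d,10) for d in(None,72,80)])
cv2.imwrite("pics/b2.png",np.vstack([a,b]))
print(row(.578,-.0138,.125,-14))
E
```

```text
12.97 [ 0.4819 -0.0279  0.1399] [-179.7    0.   -86.7] F [ 0.4  0.3 -1.7] g 0.0121 q [-47.   0.  48. 114.  -0.  66. -86.]
[-0.85, -9.67, 1.55, -0.0, -0.0, -1.27]
```

View pics/b2.png

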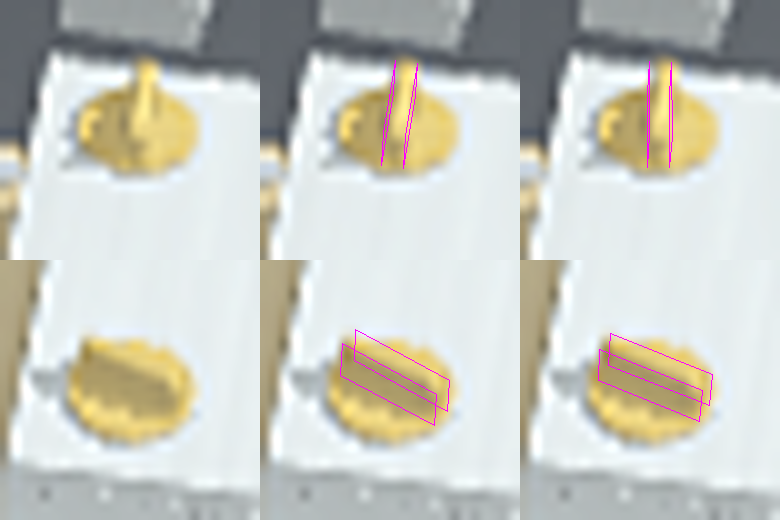

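{"api": "jog_arm", "payload": {"moves": [[0.5, -0.1, -1, 0, 0, 0, -0.12], [0.5, -0.1, -2, 0, 0, 0, -0.24], [0.5, -0.3, -3, 0, 0, 0, -0.36], [0.5, -0.3, -4, 0, 0, 0, -0.48], [0.5, -0.5, -5, 0, 0, 0, -0.6], [0.5, -0.5, -6, 0, 0, 0, -0.72], [0.5, -0.7, -7, 0, 0, 0, -0.84], [0.5, -0.7, -8, 0, 0, 0, -0.96], [0.5, -0.8, -9, 0, 0, 0, -1.08], [0.5, -0.85, -9.7, 0, 0, 0, -1.2], [0.5, -0.85, -9.7, 0.6, 0, 0, -1.27], [0.5, -0.85, -9.7, 0.8, 0, 0, -1.27]]}}

```text
time_s: 13.97
tool_pos: [0.5775, -0.0138, 0.1306]
tool_rot: [-180.0, -0.1, -13.8]
force: [-0.3, -0.8, -1.9]
grip_width: 0.0116
```

```bash
python3 - <<'E'
from key import *
st();print(row(.578,-.0138,.1026,-14))
crop("scene","p15s",250,120,110,110,7,None,keypts())
E
```

```text
13.97 [ 0.5775 -0.0138  0.1306] [-1.80e+02 -1.00e-01 -1.38e+01] F [-0.3 -0.8 -1.9] g 0.0116 q [-36.  16.  41. 102. -11.  67.  -6.]
[0.04, -0.01, 2.8, -0.0, -0.0, 0.0]
```

View pics/p15s.png

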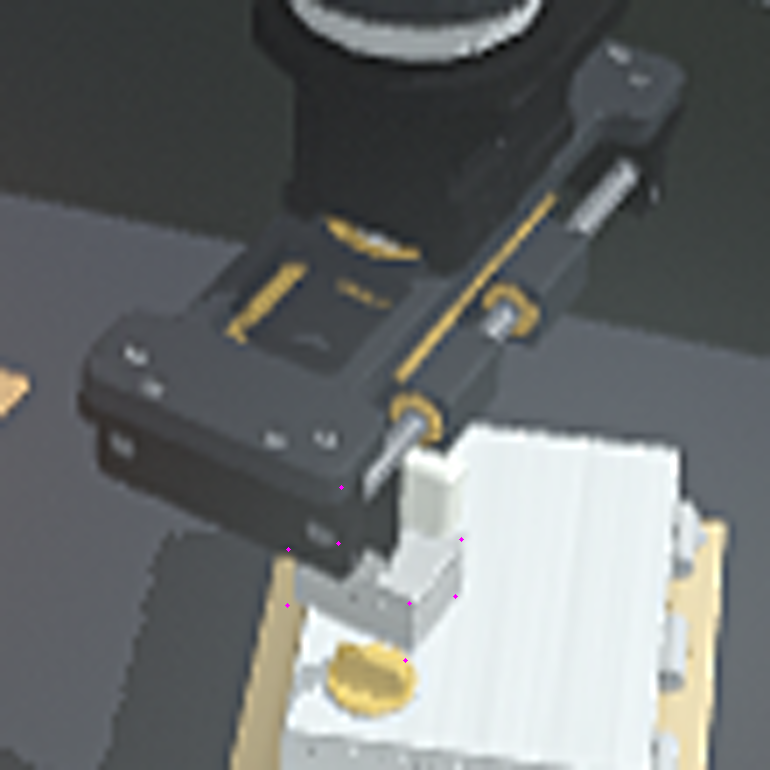

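{"api": "jog_arm", "payload": {"moves": [[0.5, 0.05, 0, 1, 0, 0, 0], [0.5, 0.05, 0, 1.8, 0, 0, 0], [0.5, 0.05, 0, 2.2, 0, 0, 0], [0.5, 0.05, 0, 2.5, 0, 0, 0], [0.5, 0.05, 0, 2.8, 0, 0, 0], [0.5, 0.05, 0, 2.8, 0, 0, 0]]}}

```text
time_s: 14.52
tool_pos: [0.5773, -0.014, 0.1019]
tool_rot: [180.0, -0.1, -14.0]
force: [0.2, 0.5, -0.9]
grip_width: 0.0119
```

{"api": "jog_arm", "payload": {"moves": [[0.5, 0, 0, 0.2, 0, 0, 0], [0.5, 0, 0, 0.4, 0, 0, 0], [0.5, 0, 0, 0.62, 0, 0, 0], [0.5, 0, 0, 0.62, 0, 0, 0]]}}

```text
time_s: 14.85
tool_pos: [0.577, -0.014, 0.0953]
tool_rot: [180.0, -0.0, -14.0]
force: [0.9, -0.0, -2.0]
grip_width: 0.0118
```

```bash
python3 - <<'E'
from key import *
st();print(get_obs()["wrist_torque"].round(3))
crop("scene","p16s",265,160,80,75,9,None,keypts())
E
```

```text
14.85 [ 0.577  -0.014   0.0953] [180.  -0. -14.] F [ 0.9 -0.  -2. ] g 0.0118 q [-35.  18.  40. 104. -13.  63.  -5.]
[-0.119  0.106 -0.03 ]
```

View pics/p16s.png

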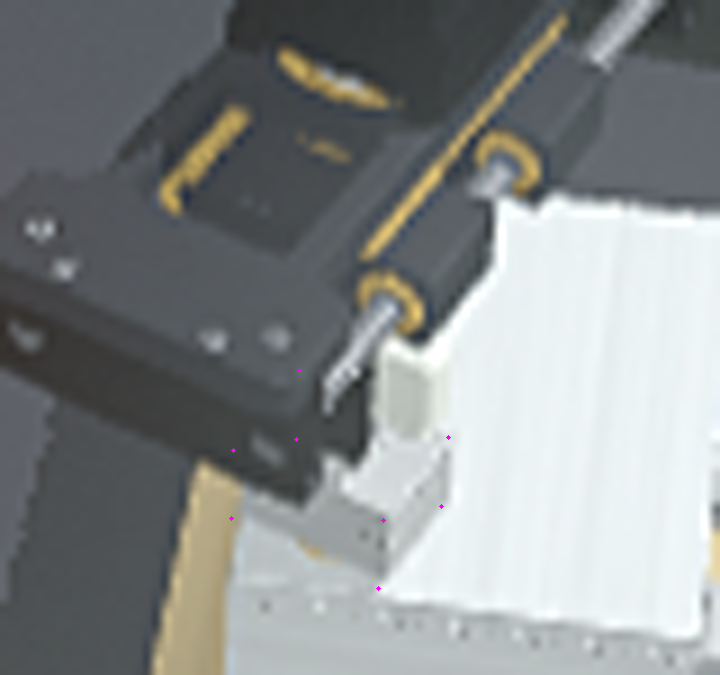

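{"api": "jog_arm", "payload": {"moves": [[0.5, 0, 0, 0, 0, 0, 0.1], [0.5, 0, 0, 0, 0, 0, 0.2], [0.5, 0, 0, 0, 0, 0, 0.3], [0.5, 0, 0, 0, 0, 0, 0.4], [0.5, 0, 0, 0, 0, 0, 0.5], [0.5, 0, 0, 0, 0, 0, 0.6], [0.5, 0, 0, 0, 0, 0, 0.7], [0.5, 0, 0, 0, 0, 0, 0.8], [0.5, 0, 0, 0, 0, 0, 0.9], [0.5, 0, 0, 0, 0, 0, 1.0], [0.5, 0, 0, 0, 0, 0, 1.1], [0.5, 0, 0, 0, 0, 0, 1.2]]}}

```text
time_s: 15.9
tool_pos: [0.5769, -0.0138, 0.0956]
tool_rot: [-180.0, 0.0, -83.0]
force: [-1.4, 0.1, -1.0]
grip_width: 0.0117
```

{"api": "jog_arm", "payload": {"moves": [[0.5, 0, 0, 0, 0, 0, 0.05], [0.5, 0, 0, 0, 0, 0, 0.1], [0.5, 0, 0, 0, 0, 0, 0.13], [0.5, 0, 0, 0, 0, 0, 0.13]]}}

```text
time_s: 16.23
tool_pos: [0.5768, -0.0137, 0.0957]
tool_rot: [180.0, -0.0, -90.5]
force: [-0.4, -0.1, -1.7]
grip_width: 0.0116
```

```bash
python3 - <<'E'
from key import *
st();print(get_obs()["wrist_torque"].round(3))
E
```

```text
16.23 [ 0.5768 -0.0137  0.0957] [180.   -0.  -90.5] F [-0.4 -0.1 -1.7] g 0.0116 q [-46.  22.  55. 104. -20.  64. -76.]
[-0.101  0.281  0.024]
```

{"api": "jog_arm", "payload": {"moves": [[0.5, 0, 0, 0, 0, 0, 0.04], [0.5, 0, 0, 0, 0, 0, 0.08], [0.5, 0, 0, 0, 0, 0, 0.11], [0.5, 0, 0, 0, 0, 0, 0.11]]}}

```text
time_s: 16.57
tool_pos: [0.5767, -0.0136, 0.0956]
tool_rot: [180.0, -0.0, -96.8]
force: [-0.9, -0.3, -1.5]
grip_width: 0.0119
```

```bash
python3 - <<'E'
from key import *
st();print(get_obs()["wrist_torque"].round(3))
E
```

```text
16.57 [ 0.5767 -0.0136  0.0956] [180.   -0.  -96.8] F [-0.9 -0.3 -1.5] g 0.0119 q [-47.  22.  56. 104. -20.  65. -81.]
[-0.001  0.287  0.255]
```

{"api": "jog_arm", "payload": {"moves": [[0.5, 0, 0, 0, 0, 0, 0.03], [0.5, 0, 0, 0, 0, 0, -0.06], [0.5, 0, 0, 0, 0, 0, -0.16], [0.5, 0, 0, 0, 0, 0, -0.17], [0.5, 0, 0, -0.8, 0, 0, -0.17], [0.5, 0, 0, -1.6, 0, 0, -0.17], [0.5, 0, 0, -3, 0, 0, -0.17], [0.5, 0, 0, -5, 0, 0, -0.17], [0.5, 0, 0, -7, 0, 0, -0.17]]}}

```text
time_s: 17.32
tool_pos: [0.5767, -0.0138, 0.1675]
tool_rot: [180.0, -0.0, -87.1]
force: [-0.3, 0.3, -0.8]
grip_width: 0.012
```

```bash
python3 - <<'E'
from h import *
st();print(row(.487,-.272,.15,-89.6))
E
```

```text
17.32 [ 0.5767 -0.0138  0.1675] [180.   -0.  -87.1] F [-0.3  0.3 -0.8] g 0.012 q [-49.  17.  56. 100. -15.  71. -76.]
[25.33, 10.27, 1.76, 0.0, -0.0, 0.04]
```

{"api": "jog_arm", "payload": {"moves": [[0.5, 25.3, 10.3, 0, 0, 0, 0.04], [0.5, 25.3, 10.3, 0, 0, 0, 0.04], [0.5, 25.3, 10.3, 0, 0, 0, 0.04], [0.5, 25.3, 10.3, 0, 0, 0, 0.04], [0.5, 25.3, 10.3, 0, 0, 0, 0.04], [0.5, 25.3, 10.3, 0, 0, 0, 0.04], [0.5, 25.3, 10.3, 1.8, 0, 0, 0.04], [0.5, 25.3, 10.3, 1.8, 0, 0, 0.04], [0.5, 25.3, 10.3, 1.8, 0, 0, 0.04], [0.5, 25.3, 10.3, 1.8, 0, 0, 0.04], [0.5, 25.3, 10.3, 1.8, 0, 0, 0.04]]}}

```text
time_s: 18.23
tool_pos: [0.4881, -0.2704, 0.1504]
tool_rot: [-179.9, -0.0, -89.3]
force: [0.2, 0.2, -1.1]
grip_width: 0.0117
```

```bash
python3 - <<'E'
from bar import *
print(row(.487,-.272,.046,-89.6))
cv2.imwrite("pics/b3.png",np.vstack([np.hstack([tile(n,s,d,7) for s in(-.048,.048) for d in(None,9)]) for n in("top","scene")]))
E
```

```text
18.33 [ 0.4879 -0.2703  0.1502] [-180.    -0.   -89.2] F [ 0.4  0.7 -1.9] g 0.0118 q [-27.  17.  62. 104. -16.  69. -49.]
[0.17, 0.1, 10.42, -0.0, -0.0, 0.01]
```

View pics/b3.png

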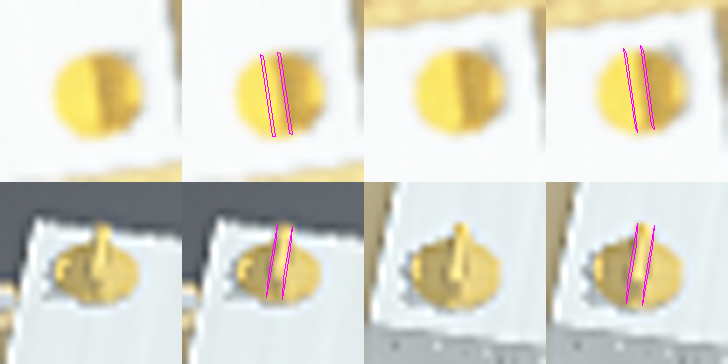

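{"api": "jog_arm", "payload": {"moves": [[0.5, 0.2, 0.1, 3, 0, 0, 0], [0.5, 0.2, 0.1, 6, 0, 0, 0], [0.5, 0.2, 0.1, 8.5, 0, 0, 0], [0.5, 0.2, 0.1, 10, 0, 0, 0], [0.5, 0.2, 0.1, 10.6, 0, 0, 0], [0.5, 0.2, 0.1, 10.9, 0, 0, 0], [0.5, 0.2, 0.1, 11.1, 0, 0, 0], [0.5, 0.2, 0.1, 11.1, 0, 0, 0], [0.5, 0.2, 0.1, 11.1, 0, 0, 0]]}}

```text
time_s: 19.08
tool_pos: [0.488, -0.2727, 0.0404]
tool_rot: [-179.8, -0.0, -89.2]
force: [-0.2, 1.0, -0.8]
grip_width: 0.0118
```

```bash
python3 - <<'E'
from key import *
st();crop("scene","p17s",170,130,80,80,9,None,keypts())
E
```

```text
19.08 [ 0.488  -0.2727  0.0404] [-179.8   -0.   -89.2] F [-0.2  1.  -0.8] g 0.0118 q [-20.  25.  56. 109. -25.  58. -42.]
```

View pics/p17s.png

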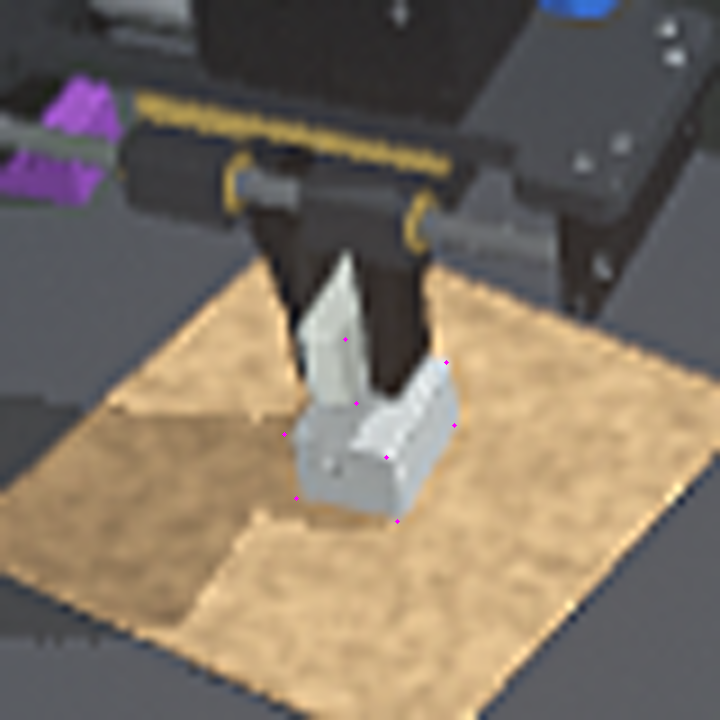

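Down the last 2–3 mm until contact shows in the force.

{"api": "jog_arm", "payload": {"moves": [[0.5, 0, 0, 0.1, 0, 0, 0], [0.5, 0, 0, 0.2, 0, 0, 0], [0.5, 0, 0, 0.25, 0, 0, 0], [0.5, 0, 0, 0.25, 0, 0, 0]]}}

```text
time_s: 19.47
tool_pos: [0.4882, -0.2728, 0.0381]
tool_rot: [-179.8, -0.0, -89.2]
force: [-0.2, -0.6, 0.3]
grip_width: 0.0115
```

{"api": "jog_arm", "payload": {"moves": [[0.5, 0, 0, 0.06, 0, 0, 0], [0.5, 0, 0, 0.06, 0, 0, 0], [1.5, 0, 0, 0.06, 0, 0, 0], [2.0, 0, 0, 0, 0, 0, 0], [3.5, 0, 0, 0, 0, 0, 0], [3.5, 0, 0, 0, 0, 0, 0], [3.5, 0, 0, 0, 0, 0, 0], [3.5, 0, 0, 0, 0, 0, 0]]}}

```text
time_s: 20.13
tool_pos: [0.4882, -0.2727, 0.038]
tool_rot: [-179.8, -0.0, -89.2]
force: [0.1, -0.3, -0.1]
grip_width: 0.0337
```

{"api": "jog_arm", "payload": {"moves": [[3.5, 0, 0, -2, 0, 0, 0], [3.5, 0, 0, -4, 0, 0, 0], [3.5, 0, 0, -8, 0, 0, 0], [3.5, 0, 0, -12, 0, 0, 0], [3.5, 0, 0, -16, 0, 0, 0], [3.5, 0, 8, -18, 0, 0, 0], [3.5, 0, 8, -18, 0, 0, 0], [3.5, 0, 8, -18, 0, 0, 0]]}}

```text
time_s: 20.8
tool_pos: [0.4048, -0.2759, 0.2186]
tool_rot: [-179.7, 0.1, -89.4]
force: [0.2, -0.1, -0.0]
grip_width: 0.035
```

```bash
python3 - <<'E'
from h import *
st();a=viewer.read_camera("scene")[:,:,::-1];cv2.imwrite("pics/end.png",a);crop("scene","p18s",150,140,220,130,3,a);crop("top","p18t",80,70,400,250,2)
E
```

```text
20.8 [ 0.4048 -0.2759  0.2186] [-1.797e+02  1.000e-01 -8.940e+01] F [ 0.2 -0.1 -0. ] g 0.035 q [-37.  -8.  65. 107.   7.  76. -64.]
```

View pics/p18s.png

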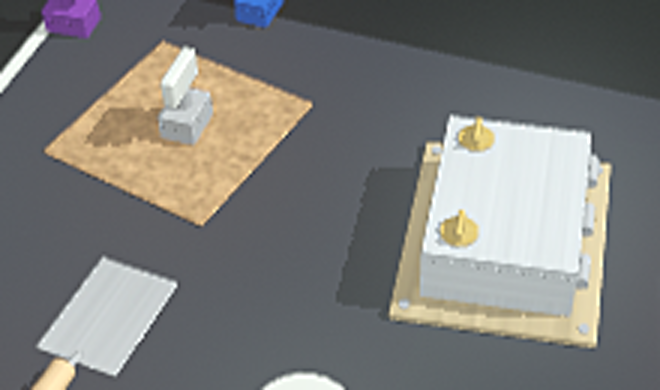

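View pics/p18t.png

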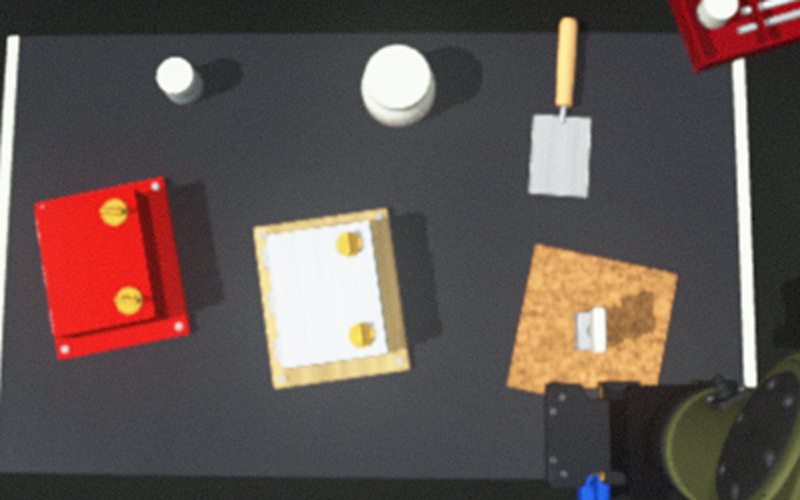

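```bash
python3 -c "
from cell import env
print(env.sign_off())"
```

```text
the job is handed in; nothing more can be done
None
```

I closed the mould, tightened both screws with the key, stood the key back on the mat and handed the job in at about 21 s.

- **Lid:** I pushed it down between the screws with the closed fingertips. It stopped with the fingers at 58 mm, the stated shut height, with 34 N pressing. The later pictures show it flat on the lower half.
- **Screws:** I turned the near one first, then the far one, clockwise until the wrist torque jumped from about 0.03–0.06 N m to 0.30 (near) and 0.26 (far). In both cameras each bar then lies parallel to the lid's edge, as far as the pictures can tell (a few degrees).
- **Key:** It stands upright on the mat, about where it started. The gripper is clear of it and the force reads about zero.
- **Bystanders:** The tub, jar, spatula and look-alikes show no change in the last pictures.
- **Disagreements:**
  - The two cameras differed by about 4.5 mm in y on the mould. I averaged them, which agreed with where the fingertips and key appeared in the scene camera, and both fits went in without resistance.
  - The wrist turned about 5° past where the stop was expected on each screw. I put this down to give in the grip and arm, because the torque had already jumped by then.

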